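# Fit a new cartridge in the waste-gas filter and close it

## Task

Fit the new carbon cartridge (white caps) in the anaesthetic waste-gas filter: stand it, open end down, fully on the brass spigot of the filter head. Then turn the blue housing mouth-down and set it over the cartridge so that its flange sits flat and fully down on the head, and swing the wire bail up over the housing until it stops upright. Leave the spent cartridge (brown) standing where it is.

Things in the scene. Friction and masses are not known exactly. Their poses are not given: they have to be found in the camera images.
- housing: Blue bowl with a square aluminium flange round its mouth, standing mouth-up. Origin: centre of the closed end's outer face; z axis points to the mouth. 80 mm from closed end to mouth; bowl 56 mm outside diameter (flat end 42 mm, bevelled out over the first 13 mm); flange 66 x 66 mm, 12 mm thick, sides along its x and y axes. 160 g. Lies steadily on its side, on a flange side and the bowl.
- housing_mouth (a point): Centre of the housing's mouth, in the flange's outer (sealing) face. Bore 50 mm diameter, 75 mm deep.
- cartridge_new: New carbon cartridge, white end caps on a black core, standing foot down. Origin: centre of its foot, z axis up to its top. 58 mm high; core 35 mm diameter, both end caps 39 mm diameter and 6 mm thick; socket in the foot 25 mm diameter, 16 mm deep. 90 g.
- cartridge_spent: Spent cartridge, same shape and size, brown caps on a rust-brown core, standing foot down; it stays where it stands. Origin: centre of its foot.
- filter_base: Filter head, fixed to the bench: black plate 124 x 112 mm with an aluminium block (92 x 98 mm, top 24 mm above the bench) that bears a round step, a brass spigot and a wire bail. Origin: under its centre at bench level, z up. A brass hose barb sticks out 31 mm on the -y side. Around: a tall instrument from y = -0.4 rightwards, boxes up to 0.2 m high behind x = 0.66.
- seat (a point): Centre of the flange's seat, at the block's top, 24 mm above the bench. On it a round step, 47 mm diameter, 5 mm high, bevelled to 43 mm at its top, centres the housing's bore (in any turn); on that the brass spigot, 22 mm diameter, bevelled tip 13.5 mm above the step. The cartridge's foot rests on the step, 5 mm above this point.
- bail (a joint): Angle of the wire bail in rad: 0 lies out to the filter head's +y side, 10 degrees above level; grows as it swings up; 1.396 is upright over the head, its stop. Stays where it is left (about 1 N at the tab); passes 2 to 3 mm over a fully seated housing. Wire 6.4 mm thick, a U 108 mm wide, crossbar 97 mm from the hinge.
- bail_hinge (a point): Middle of the bail's hinge axis, which runs along the filter head's x axis, 15 mm above the bench.
- bail_tab (a point): Grip point on the bail's red tab, 124 mm from the hinge axis; the tab is 14 mm wide along the hinge axis, 9 mm thick, and sticks out 36 mm beyond the crossbar, away from the hinge (grip point 9 mm from its end).
Things that resemble listed ones, but are neither listed nor needed, are in the scene too. What is shaped like the cartridge_new but purple or turquoise is not meant.

How it is judged:
By the outcome, as a careful person would: the job done as asked, in the order asked, and still so for the second after the job is handed in, with the robot touching nothing.
It also fails if it takes over 72 s, if anything falls off the work surface, if the arm or the gripper's body presses on something with over 40 N, if the wrist force passes 120 N, or if a joint passes its speed limit or range.

## Robot

A 6-joint arm with a two-finger parallel gripper is mounted at the origin on a cart in front of the work surface, level with it; the furniture and walls round the work are solid. World frame = base frame: x ahead of the robot, y to its left, z up, the work surface at z = 0. Lengths are in mm, angles in rad, forces in N, time in s.
With the tool pointing down it reaches from about 350 to 875 mm from the base axis. Payload 4.2 kg.
Tool frame: the origin (TCP) lies between the finger pads; the fingertips stand 14 mm ahead of it and the grasp point (between the pads) lies 5 mm behind it; z points along the fingers, y is the line along which they close (so a half turn about z gives the same grasp; the last joint's range is limited). The gripper opens to 85 mm and grips with 20 to 120 N. Pads are 22 mm wide; open, the fingers measure 114 mm over their backs; the gripper's body (76 mm by 85 mm) begins 54 mm behind the grasp point. The pads swing forward as they close: fully open they stand 13 mm farther back than shut.
Start: joints at [1.488, 0.385, 0.008, 0, -1.194, -0.259], TCP at [209.457, 588.835, 245.312] pointing down, gripper open.
Joint ranges: [-3.14, 3.14], [-1.21, 2.06], [-1.07, 1.41], [-3.16, 2.05], [-2.99, -0.16], [-3.1, 3.1]. Speed limits (rad/s): [2.79, 2.79, 3.14, 3.14, 3.14, 3.14].

## Interface

Orientations are given as a unit quaternion [x, y, z, w].
In Python, from bench import * gives the robot as it stands.
- The arm moves only by the tool carry_out, never from a script. Its argument "motion" is a list of rows, each a list of 7 numbers: the turn, a rotation vector about the tool's x, y, z in rad, then the shift along the tool's x, y, z in mm, then the opening, from -1 (shut) to 1 (fully open), so that 0 is half open. A call has 1 to 5 rows; each row is the pose to reach, as a shift and turn from the pose commanded when the call began, along the tool's axes at that moment; what a row does not reach only later rows make up. A row lasts 1/8 s, in which the tool goes at most 62.5 mm and 10.7 degrees, less where a joint would pass 70% of its speed; a pose out of reach is approached as far as the arm can. A call with a gripper value outside its range is refused whole. The fingers move at their own pace and stop on an object; the grip force is fixed at half the most. Time passes only in rows, so rows that repeat a pose let the fingers close. It gives the time, the measured TCP pose, the force, the opening and the grip force at its end, in the units of the state.
- read_state(): the state, without advancing time (a new reading comes with each control period).
- get_image(name): name is "scene" or "top" or "wrist"; returns a dict with "color" (480x640x3 uint8, blue, green, red), "mtx" (3x3 intrinsics, pixels), "position" and "orientation" of the camera in the world. Camera axes: x right, y down, z forward; pixel columns grow to the right and rows downward; lengths in mm; the calibration is good to about 2 mm. A picture is of the moment at which its call begins. There is no depth.
- job_done(): hands the job in; it is judged then, once.
The state is a dict: "clock": time; "joints": joint angles; "joint_vel": joint speeds; "joint_efforts": joint torques, N m; "position": TCP position; "ee_rot": TCP orientation; "contact_force": force on the tool from outside, world axes, zero at the start; "wrist_torque": the same for the moment, N m; "gripper_width": finger opening in mm; "grasp_force": force on a finger pad.
Only numpy, scipy, OpenCV 4.12 (cv2) and the standard library are available. Lean on these libraries where they do the work, as an engineer would, in place of code of your own. Each camera call takes 0.05 s, during which the arm holds its last target. There are 200 camera calls.

## Working session

There is one attempt and no reset: what is moved stays moved. The work goes in short steps, Python scripts to look and compute and a tool call to move; the robot and the scene stay as the last step left them, time stands still between calls to the robot, and variables do not carry over. Pictures are saved under pics/ and viewed, at most 10 in all, crops included, and the job is handed in when it is done.

Besides the shell and the picture viewer there is one more tool, called by a JSON object that holds its "api" and its "payload". carry_out: Moves the arm, as the interface text tells. Its arguments: {"type":"object","properties":{"motion":{"type":"array"}},"required":["motion"]}

```bash
mkdir -p pics; ls; python3 - <<'E'
from bench import *
import cv2
s=read_state(); print(s)
for n in("scene","top"):
    d=get_image(n); cv2.imwrite(f"pics/{n}0.png",d["color"]); print(n,d["mtx"],d["position"],d["orientation"])
E
```

```text
pics
{'clock': 0.0, 'joints': array([ 1.48757380e+00,  3.85571786e-01,  6.60912386e-03, -4.85181378e-04,
       -1.19400967e+00, -2.58596397e-01]), 'joint_vel': array([ 0.001015  ,  0.00107516, -0.00199299, -0.00155939, -0.0018111 ,
       -0.00084523]), 'joint_efforts': array([-1.90055529e-03, -3.92289448e+01,  1.88396537e+01,  4.18609589e+00,
       -4.73615859e-03, -1.81720793e-06]), 'position': array([209.30112706, 588.31719852, 244.20787879]), 'ee_rot': array([ 9.85414660e-01, -1.70166724e-01, -1.29328489e-04,  1.10356784e-03]), 'contact_force': array([-1.02371   ,  0.05130746, -0.18758362]), 'wrist_torque': array([-0.01708664,  0.03290603,  0.04478425]), 'grasp_force': 0.0, 'gripper_width': 85.421049210352}
scene [[469.55347277   0.         320.22085337]
 [  0.         469.55347277 240.44728393]
 [  0.           0.           1.        ]] [ 257.22219118 -420.57160786  692.16051638] [ 0.90363801 -0.23268157  0.07938725 -0.35070686]
top [[438.57393929   0.         323.79658486]
 [  0.         438.57393929 240.41772893]
 [  0.           0.           1.        ]] [422.50051911  81.42810386 943.91492094] [-0.70107238  0.71085461 -0.04319718  0.03629398]
```

View pics/scene0.png

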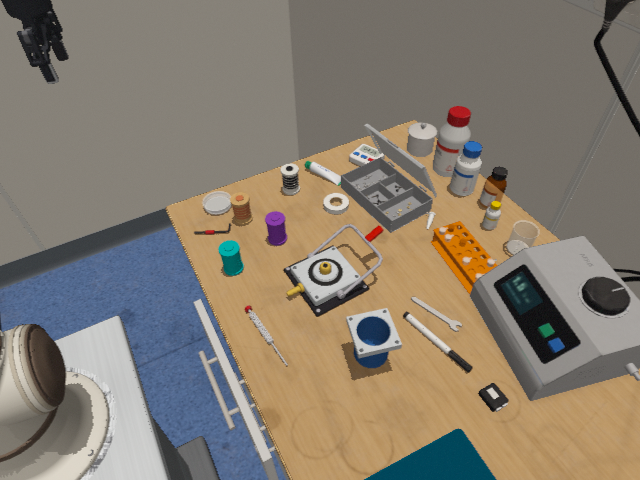

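View pics/top0.png

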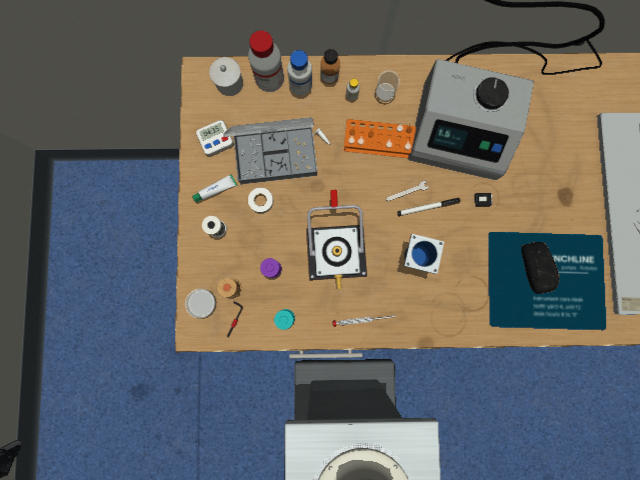

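Candidates for the cartridge, with scene/top pixels:
- White and black: (290,179)/(213,227).
- Purple: (276,228)/(270,268).
- Turquoise: (231,258)/(284,320).
- Brown, spent: (241,208)/(228,288).
- White pot: (422,138).
- White tape ring: (336,203).

The choice is the white and black one. The head is at top (337,251) with its bail towards +x. The housing is at top (424,253).

```bash
cat > h.py <<'E'
import numpy as np, cv2
from scipy.spatial.transform import Rotation as R
from bench import *
def ray(d,uv):
    uv=np.atleast_2d(np.float64(uv)); k=d["mtx"]
    v=np.c_[(uv[:,0]-k[0,2])/k[0,0],(uv[:,1]-k[1,2])/k[1,1],np.ones(len(uv))]
    return np.array(d["position"]),R.from_quat(d["orientation"]).apply(v)
def onz(d,uv,z):
    p,v=ray(d,uv); return p+v*((z-p[2])/v[:,2])[:,None]
def proj(d,P):
    q=R.from_quat(d["orientation"]).inv().apply(np.atleast_2d(P)-d["position"])
    return (q@d["mtx"].T)[:,:2]/q[:,2:]
def rel(target_p,target_q,s):  # rotvec & shift in present tool axes
    r=R.from_quat(s["ee_rot"]); 
    return (r.inv()*R.from_quat(target_q)).as_rotvec(), r.inv().apply(np.array(target_p)-s["position"])
E
python3 - <<'E'
from h import *
a=cv2.imread("pics/scene0.png");b=cv2.imread("pics/top0.png")
def c(i,u,v,w,h): return cv2.resize(i[v-h//2:v+h//2,u-w//2:u+w//2],(400,300),interpolation=cv2.INTER_CUBIC)
o=np.vstack([np.hstack([c(a,290,180,64,48),c(b,213,227,64,48)]),np.hstack([c(b,337,240,120,90),c(b,424,253,80,60)])])
cv2.imwrite("pics/crops.png",o)
E
```

```text
(no output)
```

View pics/crops.png

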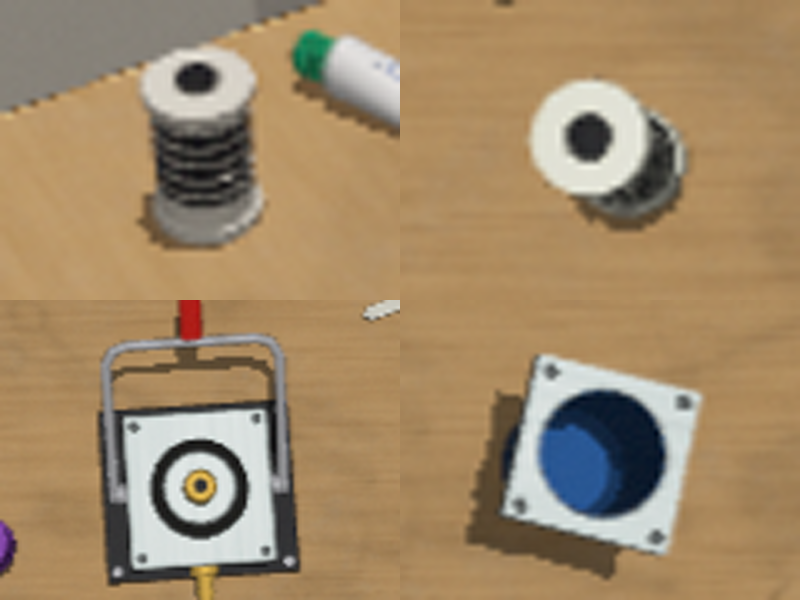

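The crop confirms a white-capped, black-cored cartridge standing upright, with its cap centre near (211,225) in the top view. The head's spigot is near (337,251) and the housing flange near (424,253). Next I'll measure them with masks.

```bash
python3 - <<'E'
from h import *
d=get_image("top");im=d["color"];e=get_image("scene");sc=e["color"]
hsv=cv2.cvtColor(im,cv2.COLOR_BGR2HSV);hs=cv2.cvtColor(sc,cv2.COLOR_BGR2HSV)
def big(m,roi):
    u0,v0,u1,v1=roi;z=np.zeros_like(m);z[v0:v1,u0:u1]=m[v0:v1,u0:u1]
    c=max(cv2.findContours(z,cv2.RETR_EXTERNAL,cv2.CHAIN_APPROX_NONE)[0],key=cv2.contourArea);return c
def white(h,v=150,s=60): return cv2.inRange(h,(0,0,v),(180,s,255))
def rect(name,roi,z,h,d,v):
    c=big(white(h,v),roi)[:,0].astype(float)
    P=onz(d,c,z)[:,:2].astype(np.float32); r=cv2.minAreaRect(P); print(name,r,cv2.contourArea(c.astype(np.float32)))
rect("cart_top",(195,208,230,237),58,hsv,d,190)
rect("block top",(310,222,365,280),24,hsv,d,170)
rect("flange top",(400,232,448,278),80,hsv,d,150)
rect("cart scene",(278,160,302,180),58,hs,e,160)
rect("flange scene",(344,305,404,358),80,hs,e,150)
br=cv2.inRange(hsv,(12,120,120),(30,255,255))
red=cv2.inRange(hsv,(0,150,80),(8,255,255))|cv2.inRange(hsv,(172,150,80),(180,255,255))
c=big(red,(322,185,345,210))[:,0];print("tab px",cv2.minAreaRect(c))
reds=cv2.inRange(hs,(0,150,80),(8,255,255))|cv2.inRange(hs,(172,150,80),(180,255,255))
c2=big(reds,(360,222,390,246))[:,0];print("tab px sc",cv2.minAreaRect(c2))
print("tab z~45",onz(d,cv2.minAreaRect(c)[0],37),onz(e,cv2.minAreaRect(c2)[0],37))
# ring black
bl=cv2.inRange(hsv,(0,0,0),(180,255,70));c=big(bl,(320,236,353,267));print("ring",cv2.minEnclosingCircle(c),onz(d,cv2.minEnclosingCircle(c)[0],24))
# spent
bn=cv2.inRange(hsv,(8,130,60),(18,255,220))
for nm,uv,z in(("spent",(228,287),58),("purple",(269,267),58),("spigot",(337,250.5),42)):print(nm,onz(d,uv,z))
E
```

```text
cart_top ((558.2462768554688, 302.30633544921875), (35.256710052490234, 34.552833557128906), 0.7111003398895264) 239.0
block top ((503.482421875, 46.02070617675781), (95.3980484008789, 89.6045150756836), 2.8572757244110107) 1807.0
flange top ((491.8802490234375, -126.09552001953125), (67.08007049560547, 65.9534912109375), 75.12165069580078) 1066.0
cart scene ((559.9848022460938, 302.30670166015625), (36.5263786315918, 37.786293029785156), 4.93019437789917) 147.5
flange scene ((493.51611328125, -125.26231384277344), (66.84180450439453, 67.11748504638672), 75.40480041503906) 1662.0
tab px ((333.5450744628906, 197.99591064453125), (16.3869686126709, 6.337501525878906), 84.80557250976562)
tab px sc ((373.9918212890625, 233.0901641845703), (7.5541768074035645, 18.821422576904297), 50.19443130493164)
tab z~45 [[614.44353604  50.01668509  37.        ]] [[626.34828965  73.12164148  37.        ]]
ring ((336.5, 251.0), 14.534542083740234) [[503.5664859   45.25749875  24.        ]]
spent [[431.09410828 265.44879679  58.        ]]
purple [[470.03585755 183.33016137  58.        ]]
spigot [[503.00227289  44.91435976  42.        ]]
```

{"api": "carry_out", "payload": {"motion": [[0,0,0,50,18,10,1],[0,0,0,105,38,25,1],[0,0,0,160,57,40,1],[0,0,0,213,76,50,1],[0,0,0,265,95,60,1]]}}

```text
clock: 0.82
position: [428.5, 409.2, 184.9]
ee_rot: [0.985, -0.17, -0.0, 0.0]
contact_force: [0.6, 0.2, -1.0]
gripper_width: 85.5
grasp_force: 0.0
```

{"api": "carry_out", "payload": {"motion": [[0,0,0,55,20,20,1],[0,0,0,110,39,35,1],[0,0,0,160.3,57.5,50,1],[0,0,0,160.3,57.5,50,1],[0,0,0,160.3,57.5,50,1]]}}

```text
clock: 1.45
position: [559.0, 302.5, 135.1]
ee_rot: [0.985, -0.17, -0.0, 0.0]
contact_force: [-0.3, 0.2, 0.5]
gripper_width: 85.1
grasp_force: 0.0
```

```bash
python3 - <<'E'
from h import *
d=get_image("wrist");s=read_state();print(s["clock"],s["joints"],s["position"],s["ee_rot"],s["gripper_width"])
cv2.imwrite("pics/w1.png",d["color"]);print(d["position"],d["orientation"],proj(d,[[559,302.5,58],[559,302.5,0]]))
h=cv2.cvtColor(d["color"],cv2.COLOR_BGR2HSV);m=cv2.inRange(h,(0,0,150),(180,60,255))
for c in cv2.findContours(m,cv2.RETR_EXTERNAL,cv2.CHAIN_APPROX_NONE)[0]:
    if cv2.contourArea(c)>1500:
        (u,v),r=cv2.minEnclosingCircle(c);print((u,v),r,cv2.contourArea(c),onz(d,(u,v),58))
E
```

```text
1.5 [ 7.51214308e-01  4.93381558e-01 -1.08714063e-01 -5.27411547e-05
 -9.68417435e-01  4.78498483e-01] [558.71608351 303.13715159 135.52582714] [ 9.85490419e-01 -1.69731003e-01  6.82952789e-05 -1.25970938e-04] 85.18696460415335
[637.17930777 274.50145171 263.68983091] [-0.56861679  0.80670412  0.13192921 -0.09218517] [[324.48848999 263.55767849]
 [324.52373681 234.85210607]]
(350.5633850097656, 414.0) 35.7877197265625 2554.0 [[445.03611571 323.60468496  58.        ]]
(428.5, 106.5) 45.10552978515625 5676.0 [[624.74401817 220.62752604  58.        ]]
(273.4476623535156, 113.48277282714844) 61.08414077758789 4123.5 [[649.10442253 299.19020182  58.        ]]
```

View pics/w1.png

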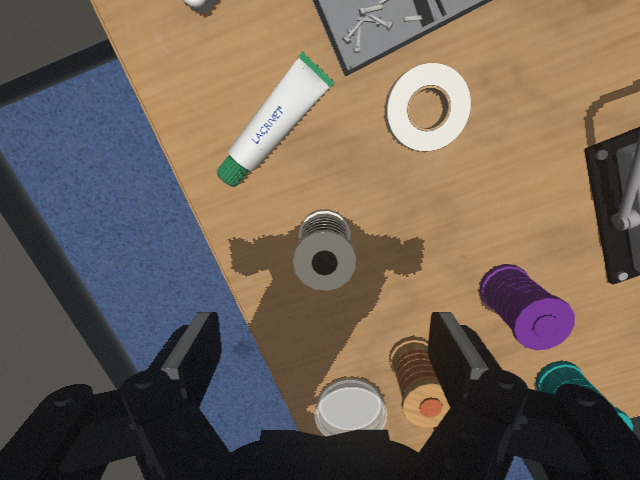

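The wrist view shows the new cartridge's cap at (324,260), within 2 mm of the prediction, and the fingers are clear of the brown one at (425,390). I'll lower and grip.

{"api": "carry_out", "payload": {"motion": [[0,0,0,1,0,45,1],[0,0,0,1,0,75,1],[0,0,0,1,0,85,1],[0,0,0,1,0,85,0],[0,0,0,1,0,85,-0.6]]}}

```text
clock: 2.12
position: [560.7, 303.4, 52.1]
ee_rot: [0.986, -0.17, 0.001, -0.001]
contact_force: [1.0, -0.3, -0.4]
gripper_width: 51.7
grasp_force: 0.0
```

{"api": "carry_out", "payload": {"motion": [[0,0,0,0,0,0,-0.6],[0,0,0,0,0,0,-0.6],[0,0,0,0,0,0,-0.6],[0,0,0,0,0,0,-0.6],[0,0,0,0,0,0,-0.6]]}}

```text
clock: 2.75
position: [561.0, 302.9, 52.3]
ee_rot: [0.985, -0.17, 0.001, -0.001]
contact_force: [-1.2, 0.2, 5.8]
gripper_width: 36.3
grasp_force: 59.3
```

{"api": "carry_out", "payload": {"motion": [[0,0,0,0,0,-35,-0.6],[0,0,0,0,0,-80,-0.6],[0,0,0,5,40,-80,-0.6],[0,0,0,12,95,-80,-0.6],[0,0,0,19,150,-80,-0.6]]}}

```text
clock: 3.38
position: [526.8, 153.2, 130.3]
ee_rot: [0.985, -0.17, -0.0, -0.0]
contact_force: [0.2, -0.8, -0.9]
gripper_width: 36.3
grasp_force: 60.1
```

{"api": "carry_out", "payload": {"motion": [[0,0,0,7,55,0,-0.6],[0,0,0,13.7,110.7,0,-0.6],[0,0,0,13.7,110.7,0,-0.6],[0,0,0,13.7,110.7,0,-0.6],[0,0,0,13.7,110.7,0,-0.6]]}}

```text
clock: 4.0
position: [503.9, 46.6, 130.4]
ee_rot: [0.986, -0.17, 0.0, -0.0]
contact_force: [-0.1, 0.7, -0.5]
gripper_width: 36.3
grasp_force: 60.1
```

```bash
python3 - <<'E'
from h import *
s=read_state();print(s["clock"],s["joints"],s["position"],s["ee_rot"],s["gripper_width"])
D={n:get_image(n) for n in("scene","top","wrist")}
p=s["position"]; o=[]
for n,d in D.items():
    im=d["color"].copy()
    top=p.copy();top[2]+=8
    for q in (top,top-[0,0,58],[503.3,45.5,29]): 
        u=proj(d,q)[0];print(n,u);cv2.drawMarker(im,tuple(int(round(x)) for x in u),(255,0,255),cv2.MARKER_CROSS,8,1)
    u=proj(d,top-[0,0,30])[0].astype(int);w=(60,45) if n!="wrist" else (200,150)
    a=max(0,min(640-2*w[0],u[0]-w[0]));b=max(0,min(480-2*w[1],u[1]-w[1]))
    o.append(cv2.resize(im[b:b+2*w[1],a:a+2*w[0]],(400,300),interpolation=cv2.INTER_CUBIC));print(n,"crop",a,b)
o.append(np.zeros_like(o[0]))
cv2.imwrite("pics/c2.png",np.vstack([np.hstack(o[:2]),np.hstack(o[2:])]))
E
```

```text
4.0 [ 4.13426664e-01  3.04590303e-01 -4.38685591e-01 -7.43702379e-05
 -8.26959422e-01  8.16687500e-01] [503.86175886  46.56492676 130.35538422] [ 9.85522698e-01 -1.69543304e-01  2.18965313e-04 -1.77444390e-04] 36.26215196271918
scene [323.47356231 228.0793283 ]
scene [323.96547554 251.34445557]
scene [324.37062599 270.49443153]
scene crop 263 195
top [338.12714459 245.38069451]
top [336.91219739 248.34381674]
top [336.47662795 250.91746183]
top crop 277 201
wrist [324.50067827 345.9636375 ]
wrist [324.59708856 282.23576012]
wrist [326.42516836 250.01143307]
wrist crop 124 157
```

View pics/c2.png

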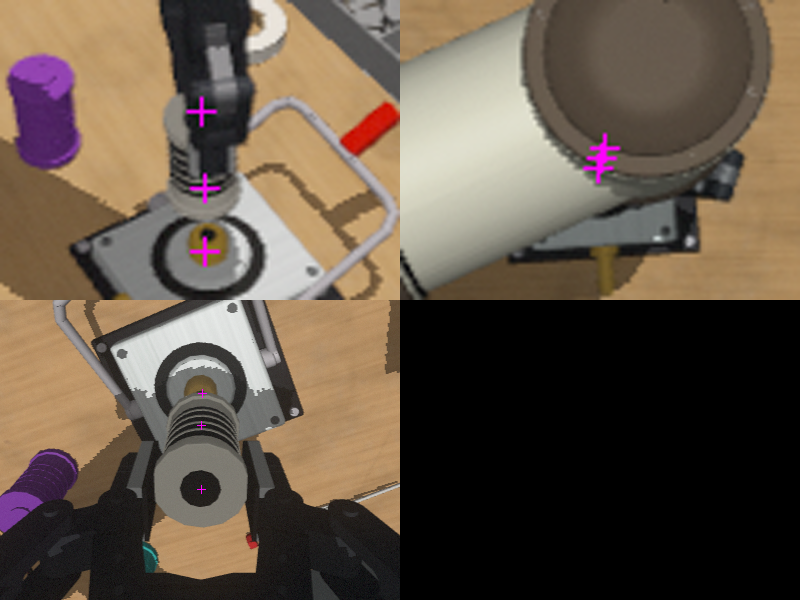

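The cartridge is hanging straight over the head. The spigot seems to sit 2–3 mm further along +x than the top view said, so I'll check it in the clean scene picture.

```bash
python3 - <<'E'
from h import *
e=get_image("scene");im=cv2.imread("pics/scene0.png");w=get_image("wrist")
g=cv2.cvtColor(im,cv2.COLOR_BGR2GRAY)
m=np.zeros_like(g);m[245:296,296:352]=(g[245:296,296:352]<75)*255
u0=proj(e,[504,46,24])[0];print(u0)
for c in cv2.findContours(m,cv2.RETR_LIST,cv2.CHAIN_APPROX_NONE)[0]:
    if cv2.contourArea(c)>150:
        E=cv2.fitEllipse(c);print(E,onz(e,E[0],24))
h=cv2.cvtColor(im,cv2.COLOR_BGR2HSV)
wm=cv2.inRange(h,(0,0,150),(180,60,255));z=np.zeros_like(wm);z[240:310,280:370]=wm[240:310,280:370]
c=max(cv2.findContours(z,cv2.RETR_EXTERNAL,cv2.CHAIN_APPROX_NONE)[0],key=cv2.contourArea)
P=onz(e,c[:,0].astype(float),24)[:,:2].astype(np.float32);print("block scene",cv2.minAreaRect(P))
gw=cv2.cvtColor(w["color"],cv2.COLOR_BGR2GRAY);m=np.zeros_like(gw);m[195:250,270:380]=(gw[195:250,270:380]<60)*255
c=max(cv2.findContours(m,cv2.RETR_EXTERNAL,cv2.CHAIN_APPROX_NONE)[0],key=cv2.contourArea)[:,0]
c=c[c[:,1]<240];P=onz(w,c.astype(float),24)[:,:2]
# outer edge: fit circle robustly
from scipy.optimize import least_squares
hull=cv2.convexHull(P.astype(np.float32))[:,0]
f=least_squares(lambda q:np.hypot(*(hull-q[:2]).T)-q[2],[504,46,28],loss="soft_l1");print("wrist ring",f.x,len(hull),f.cost)
E
```

```text
[324.61306627 271.87926997]
((324.98193359375, 270.9392395019531), (22.454364776611328, 27.704391479492188), 90.13146209716797) [[505.62643305  47.57050352  24.        ]]
((324.92254638671875, 271.6757507324219), (25.836055755615234, 32.609832763671875), 90.12874603271484) [[504.71397862  46.13593363  24.        ]]
block scene ((507.1307373046875, 44.65812683105469), (115.0440673828125, 112.2119140625), 15.33720874786377)
wrist ring [506.3192196   46.09522457  30.49736615] 40 11.750585752832633
```

{"api": "carry_out", "payload": {"motion": [[0,0,0,1.4,0,15,-0.6],[0,0,0,1.4,0,30,-0.6],[0,0,0,1.4,0,36,-0.6],[0,0,0,1.4,0,40,-0.6],[0,0,0,1.4,0,42,-0.6]]}}

```text
clock: 4.88
position: [504.8, 45.2, 88.1]
ee_rot: [0.985, -0.17, -0.0, 0.0]
contact_force: [-0.7, -0.1, -1.3]
gripper_width: 36.5
grasp_force: 60.1
```

{"api": "carry_out", "payload": {"motion": [[0,0,0,0,0,3,-0.6],[0,0,0,0,0,6,-0.6],[0,0,0,0,0,8,-0.6],[0,0,0,0,0,9,-0.6],[0,0,0,0,0,9,-0.6]]}}

```text
clock: 5.5
position: [505.5, 45.0, 81.2]
ee_rot: [0.986, -0.17, 0.001, 0.0]
contact_force: [-2.2, -1.2, 10.8]
gripper_width: 36.0
grasp_force: 61.0
```

{"api": "carry_out", "payload": {"motion": [[0,0,0,0,0,-1,0.6],[0,0,0,0,0,-1,0.6],[0,0,0,0,0,-1,0.6],[0,0,0,0,0,-30,0.8],[0,0,0,0,0,-80,1]]}}

```text
clock: 6.12
position: [503.4, 44.8, 158.3]
ee_rot: [0.985, -0.17, -0.002, 0.001]
contact_force: [0.8, -0.1, -0.4]
gripper_width: 85.4
grasp_force: 0.0
```

{"api": "carry_out", "payload": {"motion": [[0,0,0,0,0,-50,1],[0,0,0,-10,60,-80,1],[0,0,0,-30,120,-80,1],[0,0,0,-60,170,-80,1],[0,0,0,-90,220,-80,1]]}}

```text
clock: 6.75
position: [344.4, -132.9, 239.2]
ee_rot: [0.985, -0.17, 0.0, 0.0]
contact_force: [-0.2, -1.3, -0.5]
gripper_width: 85.6
grasp_force: 0.0
```

```bash
python3 - <<'E'
from h import *
s=read_state();print(s["clock"],s["joints"],s["position"],s["ee_rot"],s["contact_force"])
e=get_image("scene");d=get_image("top")
o=[]
for q in(e,d):
    im=q["color"].copy()
    for z in(29,87):
        u=proj(q,[505.2,46,z])[0];cv2.drawMarker(im,tuple(int(round(x)) for x in u),(255,0,255),cv2.MARKER_CROSS,6,1)
    u=proj(q,[505.2,46,60])[0].astype(int)
    o.append(cv2.resize(im[u[1]-45:u[1]+45,u[0]-60:u[0]+60],(400,300),interpolation=cv2.INTER_CUBIC))
cv2.imwrite("pics/c3.png",np.hstack(o))
E
```

```text
6.75 [ 7.93486230e-02 -6.70623077e-02 -5.64682955e-01  6.70971516e-05
 -1.07313357e+00  1.14987178e+00] [ 344.42716468 -132.93384465  239.19925202] [ 9.85453873e-01 -1.69943118e-01  2.76962361e-05  2.33503661e-05] [-0.2278102  -1.34976405 -0.48767992]
```

View pics/c3.png

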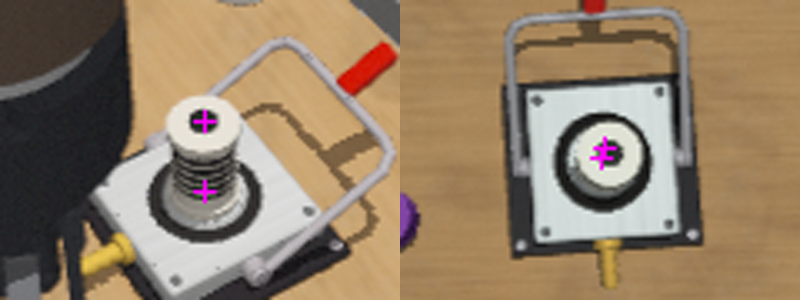

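The scene and top views show the white cartridge upright with its cap at the expected point, so it is seated on the spigot. Before the housing, I'll use small tilts at a safe height to learn the wrist geometry.

{"api": "carry_out", "payload": {"motion": [[0,0.18,0,0,0,-20,1],[0,0.36,0,20,0,-40,1],[0,0.54,0,40,0,-40,1],[0,0.54,0,40,0,-40,1],[0,0.54,0,40,0,-40,1]]}}

```text
clock: 7.48
position: [385.2, -145.2, 280.9]
ee_rot: [0.95, -0.164, 0.263, 0.045]
contact_force: [1.4, 0.2, 0.6]
gripper_width: 85.4
grasp_force: 0.0
```

```bash
python3 - <<'E'
from bench import *
s=read_state();print(*[repr(s[k].tolist()) for k in("joints","position","ee_rot")],sep="\n")
E
```

```text
[0.17798175590756418, -0.29534941051716956, -0.9057756261109785, 0.5188301939338421, -0.5398302428879743, 0.6577901950966571]
[385.22585677553894, -145.16827129170053, 280.9295188949314]
[0.9495612385787352, -0.16448420888529391, 0.2631911147417563, 0.044820043922212185]
```

{"api": "carry_out", "payload": {"motion": [[-0.18,0,0,0,0,0,1],[-0.36,0,0,0,0,0,1],[-0.5,0,0,0,0,0,1],[-0.5,0,0,0,0,0,1],[-0.5,0,0,0,0,0,1]]}}

```text
clock: 8.1
position: [385.0, -144.9, 280.0]
ee_rot: [0.909, -0.224, 0.214, 0.278]
contact_force: [0.2, -0.1, 0.9]
gripper_width: 85.5
grasp_force: 0.0
```

```bash
python3 - <<'E'
from bench import *
s=read_state();print(*[repr(s[k].tolist()) for k in("joints","position","ee_rot")],sep="\n")
E
```

```text
[0.3998662862506156, -0.14742977300820412, -0.9771964308946801, 0.9185123965438066, -0.9729658029177376, 0.056574731504652975]
[385.0053361585887, -144.90205907760566, 280.0113419417218]
[0.9091619336023078, -0.22449176421312866, 0.21417967742932595, 0.2777680544361788]
```

```bash
cat > kin.py <<'E'
import numpy as np
from scipy.spatial.transform import Rotation as R
from scipy.optimize import least_squares
J=np.array([[1.4875738,.385571786,.00660912,-.000485,-1.19400967,-.258596],[.751214,.4933816,-.1087141,-5e-5,-.9684174,.4784985],
[.41342666,.3045903,-.4386856,-7e-5,-.8269594,.8166875],[.0793486,-.0670623,-.564683,7e-5,-1.0731336,1.1498718],
[0.17798175590756418,-0.29534941051716956,-0.9057756261109785,0.5188301939338421,-0.5398302428879743,0.6577901950966571],
[0.3998662862506156,-0.14742977300820412,-0.9771964308946801,0.9185123965438066,-0.9729658029177376,0.056574731504652975]])
P=np.array([[209.3,588.32,244.2],[558.716,303.137,135.526],[503.862,46.565,130.355],[344.427,-132.934,239.199],[385.226,-145.168,280.93],[385.005,-144.902,280.011]])
Q=np.array([[.98541466,-.17016672,-.000129,.0011],[.98549,-.169731,7e-5,-.000126],[.9855227,-.1695433,.000219,-.000177],[.985454,-.169943,0,0],
[0.9495612385787352,-0.16448420888529391,0.2631911147417563,0.044820043922212185],[0.9091619336023078,-0.22449176421312866,0.21417967742932595,0.2777680544361788]])
S=(1,1)
def fk(j,p,s=None,pts=False):
    s=s or S
    a1,b,d1,L1,Lf,e,bt,T=p; r=lambda ax,t:R.from_euler(ax,t)
    A=r('z',j[0]); x=A.apply([a1,b,d1]); A=A*r('y',j[1]); el=x=x+A.apply([0,0,L1])
    A=A*r('y',-j[2]); w=x=x+A.apply([Lf,0,e]); A=A*r('x',s[0]*j[3])*r('y',-j[4]); x=x+A.apply([T,bt,0])
    A=A*r('x',s[1]*j[5])*R.from_matrix([[0,0,1],[0,1,0],[-1,0,0]])*r('z',np.pi/2)
    return (x,A,el,w) if pts else (x,A)
def res(p,s):
    o=[]
    for j,x,q in zip(J,P,Q):
        y,A=fk(j,p,s); o+=[*(y-x)]
    return np.array(o)
if __name__=="__main__":
    for s in((1,1),(1,-1),(-1,1),(-1,-1)):
        f=least_squares(res,[0,-80,200,300,300,0,-80,150],args=(s,))
        print(s,f.cost,f.x.round(1),[round((fk(j,f.x,s)[1].inv()*R.from_quat(q)).magnitude(),3) for j,q in zip(J,Q)])
E
python3 kin.py
```

```text
(1, 1) 4586.739159266455 [  -2.3 -443.9   93.4  516.4  506.6 -104.2  272.8   39.9] [2.624, 2.185, 1.508, 0.842, 1.041, 2.138]
(1, -1) 4586.739159266455 [  -2.3 -443.9   93.4  516.4  506.6 -104.2  272.8   39.9] [3.141, 3.142, 3.141, 3.142, 2.263, 2.214]
(-1, 1) 1.5774032943691844e-05 [   0.     0.   160.6  564.9  421.8   -0.  -159.8  283.7] [2.624, 2.185, 1.508, 0.842, 1.826, 3.028]
(-1, -1) 1.5774032943691844e-05 [   0.     0.   160.6  564.9  421.8   -0.  -159.8  283.7] [3.142, 3.142, 3.142, 3.142, 3.142, 3.142]
```

```bash
cat >> kin.py <<'E'
S=(-1,-1); PAR=least_squares(res,[0,-80,200,300,300,0,-80,150],args=(S,)).x
LO=np.array([-3.14,-1.21,-1.07,-3.16,-2.99,-3.1]);HI=np.array([3.14,2.06,1.41,2.05,-.16,3.1])
def FK(j):
    x,A,el,w=fk(j,PAR,S,True); A=A*R.from_euler('z',np.pi); return x,A,el,w
def ik(x,A,j0):
    f=least_squares(lambda j:np.r_[(FK(j)[0]-x)/100,(A.inv()*FK(j)[1]).as_rotvec()],np.clip(j0,LO+.01,HI-.01),bounds=(LO,HI),max_nfev=60)
    return f.x,f.cost<1e-6
def horiz(psi,flip,tilt=0):
    h=np.array([np.cos(psi)*np.cos(tilt),np.sin(psi)*np.cos(tilt),-np.sin(tilt)]);y=np.array([-np.sin(psi),np.cos(psi),0])*(-1 if flip else 1)
    return R.from_matrix(np.c_[np.cross(y,h),y,h]),h
E
cat > plan.py <<'E'
from kin import *
rng=np.random.default_rng(0)
H=np.array([493.2,-125.5,48]);G=np.array([505.2,46,56])
for deg in range(-60,121,20):
    for nm,pt,fl in(("H",H,0),("H",H,1),("G",G,0),("G",G,1)):
        A,h=horiz(np.radians(deg),fl);sol=[]
        for t in range(12):
            j,ok=ik(pt+5*h,A,rng.uniform(LO,HI))
            if ok and not any(np.abs(j-k).max()<.05 for k in sol): sol.append(j)
        for j in sol:
            x,_,el,w=FK(j)
            if el[2]>150 and w[2]>60: print(deg,nm,fl,j.round(2),"el",el.round(),"w",w.round())
E
python3 plan.py
```

```text
-60 G 0 [ 0.73  0.91 -0.98  1.37 -1.51  1.26] el [332. 300. 506.] w [234. 211. 105.]
-60 G 1 [ 0.73  0.91 -0.98  1.37 -1.51 -1.88] el [332. 300. 506.] w [234. 211. 105.]
40 H 0 [-0.84  0.93 -0.37 -1.6  -1.56  1.3 ] el [ 303. -338.  497.] w [ 379. -423.   91.]
40 H 1 [-0.84  0.93 -0.37 -1.6  -1.56 -1.84] el [ 303. -338.  497.] w [ 379. -423.   91.]
60 H 0 [-0.74  0.94 -0.16 -1.38 -1.67  1.11] el [ 336. -308.  495.] w [ 478. -438.  120.]
60 H 1 [-0.74  0.94 -0.16 -1.38 -1.67 -2.04] el [ 336. -308.  495.] w [ 478. -438.  120.]
60 G 0 [-0.5   0.91 -0.37 -1.59 -1.56  1.28] el [ 393. -214.  506.] w [ 498. -272.  102.]
60 G 1 [-0.5   0.91 -0.37 -1.59 -1.56 -1.86] el [ 393. -214.  506.] w [ 498. -272.  102.]
80 H 0 [-0.63  0.98  0.03 -1.19 -1.83  1.  ] el [ 377. -277.  477.] w [ 577. -423.  135.]
80 H 1 [-0.63  0.98  0.03 -1.19 -1.83 -2.15] el [ 377. -277.  477.] w [ 577. -423.  135.]
80 G 0 [-0.4   0.92 -0.16 -1.37 -1.68  1.09] el [ 414. -176.  502.] w [ 597. -253.  129.]
80 G 1 [-0.4   0.92 -0.16 -1.37 -1.68 -2.05] el [ 414. -176.  502.] w [ 597. -253.  129.]
100 H 0 [-0.51  1.03  0.2  -1.03 -2.01  0.96] el [ 422. -238.  451.] w [ 670. -377.  140.]
100 H 1 [-0.51  1.03  0.2  -1.03 -2.01 -2.19] el [ 422. -238.  451.] w [ 670. -377.  140.]
100 G 0 [-0.29  0.96  0.03 -1.19 -1.84  0.99] el [ 444. -133.  483.] w [ 685. -205.  144.]
100 G 1 [-0.29  0.96  0.03 -1.19 -1.84 -2.16] el [ 444. -133.  483.] w [ 685. -205.  144.]
120 H 0 [-0.38  1.08  0.33 -0.85 -2.18  0.99] el [ 463. -186.  425.] w [ 748. -300.  136.]
120 H 1 [-0.38  1.08  0.33 -0.85 -2.18 -2.15] el [ 463. -186.  425.] w [ 748. -300.  136.]
120 G 0 [-0.17  1.02  0.2  -1.02 -2.02  0.95] el [474. -82. 458.] w [ 757. -130.  149.]
120 G 1 [-0.17  1.02  0.2  -1.02 -2.02 -2.19] el [474. -82. 458.] w [ 757. -130.  149.]
```

```bash
cat > goto.py <<'E'
from kin import *
from bench import read_state
def goto(x,A,n=6):
    s=read_state();A0=R.from_quat(s["ee_rot"]);x0=s["position"];rv=(A0.inv()*A).as_rotvec();d=A0.inv().apply(np.array(x)-x0)
    print("turn",rv.round(3),"mag",np.linalg.norm(rv).round(2),"shift",d.round(1)); j=s["joints"]
    for k in range(1,n+1):
        j,ok=ik(x0+(np.array(x)-x0)*k/n,A0*R.from_rotvec(rv*k/n),j);_,_,el,w=FK(j);print(ok,j.round(2),"w",w.round())
    return j
E
python3 - <<'E'
from goto import *
for fl in(0,1):
    A,h=horiz(np.radians(60),fl);print("flip",fl);goto([435.7,-225.1,200],A)
A,h=horiz(np.radians(60),0);j=np.array([-.74,.94,-.16,-1.38,-1.67,1.11])
for k in range(7): j,ok=ik([435.7,-225.1,200],A*R.from_rotvec([0,0,np.pi*k/6]),j);print(ok,j.round(2))
E
```

```text
flip 0
turn [ 1.234 -1.956  1.417] mag 2.71 shift [ 23.    0.3 122. ]
True [ 0.21 -0.09 -0.7   0.41 -0.93  0.4 ] w [289.  62. 483.]
True [-0.09  0.04 -0.39 -0.09 -1.08  0.76] w [402. -35. 549.]
True [-0.39  0.19 -0.18 -0.48 -1.33  0.94] w [ 464. -190.  561.]
True [-0.62  0.36 -0.07 -0.77 -1.56  0.96] w [ 473. -340.  515.]
True [-0.8   0.52 -0.04 -1.03 -1.74  0.9 ] w [ 445. -458.  426.]
True [-0.93  0.67 -0.09 -1.28 -1.86  0.8 ] w [ 393. -528.  311.]
flip 1
turn [ 1.697  1.07  -0.513] mag 2.07 shift [ 23.    0.3 122. ]
False [ 0.08 -0.24 -1.07  1.1  -0.49  0.27] w [150.  13. 398.]
False [-0.07 -0.22 -0.81 -0.23 -0.16  1.85] w [225. -16. 477.]
False [-0.63 -0.06 -0.52 -1.12 -0.69  3.1 ] w [ 277. -203.  538.]
False [-0.72  0.09 -0.38 -1.06 -1.    3.1 ] w [ 320. -283.  529.]
False [-0.8   0.29 -0.22 -1.06 -1.34  3.1 ] w [ 370. -381.  494.]
False [-0.85  0.55 -0.03 -1.12 -1.73  3.1 ] w [ 427. -487.  411.]
True [-0.93  0.67 -0.09 -1.28 -1.86  0.8 ]
True [-0.93  0.67 -0.09 -1.28 -1.86  0.28]
True [-0.93  0.67 -0.09 -1.28 -1.86 -0.24]
True [-0.93  0.67 -0.09 -1.28 -1.86 -0.77]
True [-0.93  0.67 -0.09 -1.28 -1.86 -1.29]
True [-0.93  0.67 -0.09 -1.28 -1.86 -1.82]
True [-0.93  0.67 -0.09 -1.28 -1.86 -2.34]
```

```bash
cat > plan2.py <<'E'
from kin import *
seeds=[np.array([-.74,.94,-.16,-1.38,-1.67,1.11]),np.array([-.5,.91,-.37,-1.59,-1.56,1.28]),np.array([.73,.91,-.98,1.37,-1.51,1.26]),np.array([-.6,.5,-.9,-1.6,-1.56,1.3])]
for (X,Y) in[(493,-125.5),(490,-70),(430,-130),(430,-80),(400,-60),(380,-100),(360,0),(505,46)]:
  for deg in range(-80,81,10):
    A,h=horiz(np.radians(deg),0)
    for s in seeds:
        x=np.array([X,Y,49])+5*h
        j,ok=ik(x,A,s); _,_,el,w=FK(j)
        if ok and w[1]>-345 and w[2]>50: print((X,Y),deg,j.round(2),"w",w.round(),"c",(x-284*h).round());break
E
python3 plan2.py; python3 - <<'E'
import sys;sys.path.insert(0,'.')
from h import *
d=get_image("top");print(onz(d,[(600,113),(606,313)],180),onz(d,[(540,245),(540,290)],30),onz(d,[(335,323),(395,318)],5),onz(d,[(284,319)],58), onz(d,[(300,348)],0))
cv2.imwrite("pics/now.png",np.hstack([d["color"][100:400,340:640],cv2.resize(get_image("scene")["color"],(400,300))]))
E
```

```text
(493, -125.5) -80 [ 0.39  0.93 -0.96  1.36 -1.5   1.26] w [295. 123.  98.] c [445. 149.  49.]
(490, -70) -80 [ 0.55  0.94 -0.91  1.21 -1.47  1.31] w [289. 178.  90.] c [442. 205.  49.]
(490, -70) -70 [ 0.5   0.93 -1.03  1.43 -1.51  1.19] w [256. 141. 109.] c [395. 192.  49.]
(430, -80) -80 [ 0.62  0.94 -1.04  1.16 -1.4   1.2 ] w [235. 169. 107.] c [382. 195.  49.]
(400, -60) -80 [ 0.74  0.95 -1.06  1.05 -1.34  1.19] w [205. 189. 108.] c [352. 215.  49.]
(360, 0) -80 [ 1.    0.97 -1.02  0.79 -1.27  1.28] w [161. 248.  95.] c [312. 275.  49.]
(360, 0) 60 [-0.73  0.98 -0.56 -1.36 -1.58  1.54] w [ 359. -321.   54.] c [ 220. -242.   49.]
(360, 0) 70 [-0.65  0.95 -0.48 -1.27 -1.61  1.43] w [ 413. -316.   71.] c [ 265. -262.   49.]
(360, 0) 80 [-0.58  0.94 -0.4  -1.18 -1.66  1.35] w [ 465. -302.   83.] c [ 312. -275.   49.]
(505, 46) -80 [ 0.77  0.96 -0.71  0.97 -1.51  1.48] w [300. 293.  63.] c [457. 321.  49.]
(505, 46) -70 [ 0.77  0.94 -0.85  1.16 -1.48  1.37] w [263. 254.  81.] c [410. 308.  49.]
(505, 46) -60 [ 0.73  0.93 -0.97  1.37 -1.5   1.25] w [234. 212. 100.] c [366. 288.  49.]
(505, 46) 50 [-0.54  0.95 -0.47 -1.73 -1.55  1.42] w [ 447. -269.   72.] c [ 326. -168.   49.]
(505, 46) 60 [-0.5   0.93 -0.36 -1.59 -1.56  1.29] w [ 499. -272.   93.] c [ 366. -196.   49.]
(505, 46) 70 [-0.45  0.93 -0.26 -1.48 -1.61  1.19] w [ 549. -267.  109.] c [ 410. -216.   49.]
(505, 46) 80 [-0.4   0.94 -0.16 -1.37 -1.67  1.1 ] w [ 597. -253.  121.] c [ 457. -229.   49.]
[[ 735.77868768 -433.57246744  180.        ]
 [ 375.81565499 -413.22124258  180.        ]] [[ 509.89566379 -382.99622844   30.        ]
 [ 415.89700248 -376.4135627    30.        ]] [[352.825256    50.36221345   5.        ]
 [361.3389256  -76.75843845   5.        ]] [[366.13052305 153.53627972  58.        ]] [[301.67405228 124.83295119   0.        ]]
```

View pics/now.png

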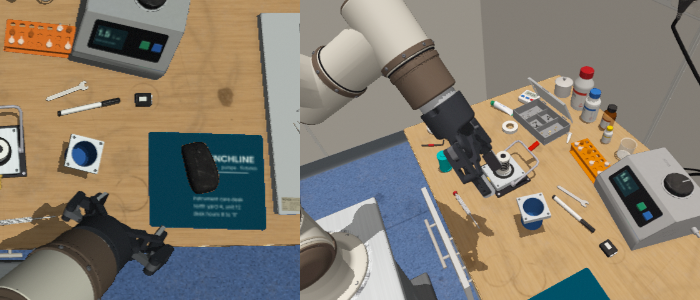

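```bash
cat > plan3.py <<'E'
from kin import *
seeds=[np.array([-.74,.94,-.16,-1.38,-1.67,1.11]),np.array([-.9,.9,-.6,-1.9,-1.5,1.4]),np.array([-1.2,.8,-.9,-2.4,-1.5,1.5]),np.array([.73,.91,-.98,1.37,-1.51,1.26]),np.array([.3,.6,-1,2,-1.2,1]),np.array([-.9,.9,-.9,-2.9,-1.2,1])]
for (X,Y) in[(493,-125.5),(493,-85),(440,-90)]:
  for tilt in(0,6):
   for deg in range(-75,60,8):
    A,h=horiz(np.radians(deg),0,np.radians(tilt));best=None
    for s in seeds:
        x=np.array([X,Y,47])+5*h
        j,ok=ik(x,A,s); _,_,el,w=FK(j)
        if ok:
            d=np.hypot(max(0,376-w[0]),max(0,w[1]+413))
            if w[2]>45 and d>45: print((X,Y),tilt,deg,j.round(2),"w",w.round(),"c",(x-284*h).round(),"d",round(d));break
E
python3 plan3.py
```

```text
(493, -125.5) 0 -75 [ 0.36  0.93 -1.02  1.48 -1.53  1.19] w [277. 105. 106.] c [421. 144.  47.] d 528
(493, -125.5) 0 21 [-0.91  0.99 -0.58 -1.86 -1.57  1.57] w [ 290. -375.   47.] c [ 233. -225.   47.] d 94
(493, -125.5) 0 29 [-0.89  0.96 -0.49 -1.75 -1.55  1.45] w [ 326. -399.   67.] c [ 249. -261.   47.] d 52
(493, -125.5) 6 -75 [ 0.34  0.87 -1.04  1.53 -1.45  1.24] w [277.  98. 128.] c [421. 143.  76.] d 520
(493, -125.5) 6 13 [-0.93  0.96 -0.69 -1.99 -1.5   1.64] w [ 258. -343.   65.] c [ 223. -188.   76.] d 137
(493, -125.5) 6 21 [-0.91  0.91 -0.59 -1.86 -1.45  1.51] w [ 292. -373.   86.] c [ 234. -225.   76.] d 93
(493, -125.5) 6 29 [-0.88  0.88 -0.5  -1.74 -1.43  1.38] w [ 329. -396.  106.] c [ 250. -260.   76.] d 50
(493, -85) 0 -75 [ 0.49  0.93 -0.98  1.36 -1.5   1.23] w [275. 145. 100.] c [421. 184.  47.] d 567
(493, -85) 0 29 [-0.83  0.98 -0.55 -1.8  -1.56  1.53] w [ 327. -360.   53.] c [ 249. -220.   47.] d 73
(493, -85) 6 -75 [ 0.47  0.87 -1.    1.4  -1.41  1.28] w [275. 138. 122.] c [421. 183.  76.] d 561
(493, -85) 6 13 [-0.87  1.01 -0.76 -2.06 -1.56  1.75] w [ 255. -301.   48.] c [ 223. -147.   76.] d 164
(493, -85) 6 21 [-0.85  0.94 -0.66 -1.92 -1.48  1.6 ] w [ 291. -334.   71.] c [ 234. -184.   76.] d 116
(493, -85) 6 29 [-0.83  0.9  -0.57 -1.8  -1.44  1.47] w [ 329. -358.   92.] c [ 250. -220.   76.] d 73
(440, -90) 0 37 [-0.89  0.97 -0.53 -1.61 -1.57  1.5 ] w [ 313. -385.   58.] c [ 217. -258.   47.] d 69
(440, -90) 6 21 [-0.96  0.99 -0.72 -1.83 -1.5   1.71] w [ 236. -338.   54.] c [ 181. -189.   76.] d 159
(440, -90) 6 29 [-0.92  0.93 -0.63 -1.71 -1.46  1.56] w [ 275. -364.   78.] c [ 197. -225.   76.] d 112
(440, -90) 6 37 [-0.88  0.89 -0.55 -1.6  -1.46  1.44] w [ 316. -382.   97.] c [ 218. -257.   76.] d 68
```

```bash
python3 - <<'E'
from goto import *
A,h=horiz(np.radians(23),0,np.radians(3))
j=goto([396.6,-166.5,180],A)
H=np.array([493.2,-125.5,47])
for x in(H-105*h+[0,0,60],H-105*h,H-50*h,H+5*h):
    j,ok=ik(x,A,j);_,_,el,w=FK(j);print(ok,x.round(1),j.round(2),"w",w.round(),"c",(x-284*h).round())
E
```

```text
turn [ 1.411 -1.516  2.161] mag 2.99 shift [-35.3 -31.9  91.2]
True [ 0.25 -0.16 -0.8   0.5  -0.83  0.18] w [241.  62. 464.]
True [-0.   -0.11 -0.6  -0.04 -0.79  0.46] w [310.  -1. 524.]
True [-0.37 -0.01 -0.43 -0.6  -0.93  0.8 ] w [ 353. -138.  553.]
True [-0.71  0.13 -0.41 -1.02 -1.13  0.99] w [ 329. -285.  507.]
True [-0.96  0.3  -0.49 -1.34 -1.32  1.08] w [ 266. -382.  401.]
True [-1.13  0.54 -0.63 -1.59 -1.51  1.17] w [ 196. -411.  258.]
True [ 396.7 -166.5  112.5] [-1.13  0.76 -0.63 -1.6  -1.51  1.38] w [ 199. -421.  157.] c [ 136. -277.  127.]
True [ 396.7 -166.5   52.5] [-1.13  0.94 -0.6  -1.61 -1.52  1.54] w [ 199. -424.   72.] c [ 136. -277.   67.]
True [ 447.2 -145.    49.6] [-1.02  0.94 -0.59 -1.72 -1.51  1.53] w [ 249. -403.   70.] c [ 186. -256.   64.]
True [ 497.8 -123.5   46.7] [-0.9   0.94 -0.56 -1.83 -1.5   1.51] w [ 300. -381.   72.] c [ 237. -234.   62.]
```

{"api": "carry_out", "payload": {"motion": [[0.085,-0.091,0.13,0,0,0,1],[0.17,-0.182,0.26,0,0,0,1],[0.255,-0.274,0.39,0,0,0,1],[0.34,-0.365,0.52,0,0,0,1],[0.425,-0.456,0.65,0,0,0,1]]}}

```text
clock: 8.82
position: [383.8, -145.3, 280.6]
ee_rot: [0.851, -0.506, 0.127, -0.056]
contact_force: [-0.2, -1.0, -0.5]
gripper_width: 85.1
grasp_force: 0.0
```

{"api": "carry_out", "payload": {"motion": [[0.085,-0.091,0.13,0,0,0,1],[0.17,-0.182,0.26,0,0,0,1],[0.255,-0.274,0.39,0,0,0,1],[0.34,-0.365,0.52,0,0,0,1],[0.425,-0.456,0.65,0,0,0,1]]}}

```text
clock: 9.45
position: [384.4, -146.2, 281.1]
ee_rot: [-0.624, 0.685, -0.015, 0.376]
contact_force: [-0.6, -0.2, -1.7]
gripper_width: 85.5
grasp_force: 0.0
```

{"api": "carry_out", "payload": {"motion": [[0.085,-0.091,0.13,0,0,0,1],[0.17,-0.182,0.26,0,0,0,1],[0.255,-0.274,0.39,0,0,0,1],[0.34,-0.365,0.52,0,0,0,1],[0.425,-0.456,0.65,0,0,0,1]]}}

```text
clock: 10.07
position: [384.0, -146.9, 280.4]
ee_rot: [-0.273, 0.728, 0.101, 0.621]
contact_force: [-0.1, 0.5, -1.2]
gripper_width: 85.1
grasp_force: 0.0
```

```bash
python3 - <<'E'
from goto import *
s=read_state();print(s["clock"],s["joints"].round(2),s["position"],s["contact_force"])
A,h=horiz(np.radians(23),0,np.radians(3))
goto([396.6,-166.5,112],A,4)
E
```

```text
10.075 [-1.03  0.14 -0.51 -1.42 -1.43  0.83] [ 383.95861071 -146.85005629  280.44215092] [-0.09767371  0.47670343 -1.20192317]
turn [ 0.132 -0.145  0.212] mag 0.29 shift [165.9   9.4  36.3]
True [-1.06  0.27 -0.56 -1.47 -1.43  0.97] w [ 212. -379.  393.]
True [-1.09  0.42 -0.6  -1.52 -1.45  1.12] w [ 209. -400.  315.]
True [-1.11  0.59 -0.62 -1.56 -1.48  1.26] w [ 204. -414.  236.]
True [-1.13  0.76 -0.63 -1.6  -1.51  1.39] w [ 199. -421.  156.]
```

{"api": "carry_out", "payload": {"motion": [[0.066,-0.072,0.106,50,3,11,1],[0.132,-0.145,0.212,100,6,22,1],[0.132,-0.145,0.212,150,9,33,1],[0.132,-0.145,0.212,166,9.4,36.3,1],[0.132,-0.145,0.212,166,9.4,36.3,1]]}}

```text
clock: 10.7
position: [396.1, -166.4, 109.4]
ee_rot: [-0.146, 0.712, 0.139, 0.673]
contact_force: [-0.3, 0.3, 0.7]
gripper_width: 85.4
grasp_force: 0.0
```

```bash
python3 - <<'E'
from goto import *
from h import get_image,cv2
s=read_state();print(s["clock"],s["joints"].round(2),s["position"],s["ee_rot"],s["contact_force"])
A,h=horiz(np.radians(23),0,np.radians(3))
H=np.array([493.2,-125.5,47]);goto(H-105*h,A,2);goto(H+5*h,A,3)
cv2.imwrite("pics/pre.png",np.hstack([cv2.resize(get_image(n)["color"],(400,300)) for n in("scene","top")]))
E
```

```text
10.7 [-1.13  0.76 -0.63 -1.6  -1.51  1.39] [ 396.13274408 -166.43761431  109.37467349] [-0.14559499  0.71213985  0.13897765  0.67256534] [-0.34764958  0.30243481  0.66283756]
turn [ 0.004 -0.004 -0.002] mag 0.01 shift [56.8 -0.4  3.7]
True [-1.13  0.85 -0.62 -1.6  -1.51  1.47] w [ 199. -424.  112.]
True [-1.13  0.94 -0.6  -1.61 -1.52  1.54] w [ 199. -424.   72.]
turn [ 0.004 -0.004 -0.002] mag 0.01 shift [ 56.3  -0.8 113.7]
True [-1.05  0.83 -0.61 -1.68 -1.5   1.44] w [ 233. -409.  125.]
True [-0.98  0.89 -0.59 -1.76 -1.5   1.48] w [ 266. -395.   97.]
True [-0.9   0.94 -0.56 -1.83 -1.5   1.51] w [ 300. -381.   72.]
```

View pics/pre.png

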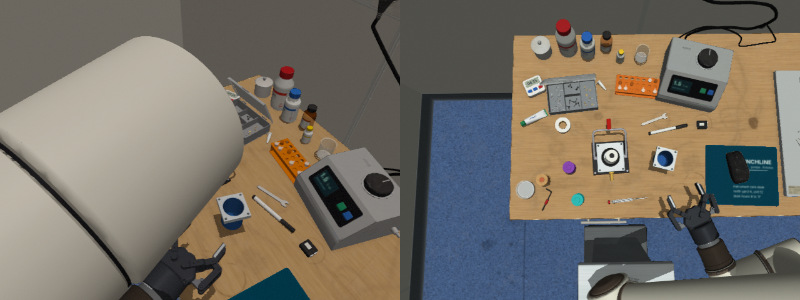

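{"api": "carry_out", "payload": {"motion": [[0,0,0,30,0,2,1],[0,0,0,50,0,3,1],[0,0,0,57,0,3.7,1],[0,0,0,57,0,3.7,1]]}}

```text
clock: 11.3
position: [396.6, -165.1, 54.6]
ee_rot: [-0.148, 0.712, 0.138, 0.673]
contact_force: [0.4, 0.2, 0.2]
gripper_width: 85.2
grasp_force: 0.0
```

```bash
python3 - <<'E'
from goto import *
s=read_state();print(s["clock"],s["position"],s["contact_force"])
A,h=horiz(np.radians(23),0,np.radians(3));H=np.array([493.2,-125.5,47])
goto(H+5*h,A,1)
E
```

```text
11.3 [ 396.57985291 -165.12028486   54.61086909] [0.35526213 0.18887589 0.17397016]
turn [ 0.006 -0.004  0.002] mag 0.01 shift [  1.7  -1.9 109.7]
True [-0.9   0.94 -0.56 -1.83 -1.5   1.51] w [ 300. -381.   72.]
```

{"api": "carry_out", "payload": {"motion": [[0,0,0,1,-1.5,45,1],[0,0,0,1,-1.5,85,1],[0,0,0,1,-1.5,105,1],[0,0,0,1,-1.5,110,1],[0,0,0,1,-1.5,110,1]]}}

```text
clock: 11.92
position: [497.5, -122.6, 47.3]
ee_rot: [-0.148, 0.711, 0.139, 0.673]
contact_force: [0.2, 0.1, -0.8]
gripper_width: 85.4
grasp_force: 0.0
```

{"api": "carry_out", "payload": {"motion": [[0,0,0,0,0,0,0.4],[0,0,0,0,0,0,-0.2],[0,0,0,0,0,0,-0.2],[0,0,0,0,0,0,-0.2],[0,0,0,0,0,0,-0.2]]}}

```text
clock: 12.55
position: [497.8, -122.9, 46.7]
ee_rot: [-0.147, 0.712, 0.139, 0.673]
contact_force: [-2.0, -2.0, 1.9]
gripper_width: 55.5
grasp_force: 62.8
```

{"api": "carry_out", "payload": {"motion": [[0,0,0,-30,0,0,-0.2],[0,0,0,-70,0,0,-0.2],[0,0,0,-110,0,0,-0.2],[0,0,0,-130,0,0,-0.2],[0,0,0,-130,0,0,-0.2]]}}

```text
clock: 13.18
position: [504.5, -119.5, 177.1]
ee_rot: [-0.148, 0.712, 0.138, 0.673]
contact_force: [0.3, 0.4, -2.1]
gripper_width: 55.0
grasp_force: 63.2
```

{"api": "carry_out", "payload": {"motion": [[0,0,0.17,0,0,0,-0.2],[0,0,0.35,0,0,0,-0.2],[0,0,0.53,0,0,0,-0.2],[0,0,0.71,0,0,0,-0.2],[0,0,0.89,0,0,0,-0.2]]}}

```text
clock: 13.8
position: [504.3, -119.6, 173.8]
ee_rot: [0.177, 0.706, 0.417, 0.544]
contact_force: [0.3, 0.3, -2.0]
gripper_width: 55.2
grasp_force: 63.2
```

{"api": "carry_out", "payload": {"motion": [[0,0,0.17,0,0,0,-0.2],[0,0,0.35,0,0,0,-0.2],[0,0,0.53,0,0,0,-0.2],[0,0,0.71,0,0,0,-0.2],[0,0,0.89,0,0,0,-0.2]]}}

```text
clock: 14.42
position: [504.3, -119.7, 173.8]
ee_rot: [0.464, 0.561, 0.611, 0.312]
contact_force: [-0.8, 0.6, -2.0]
gripper_width: 55.0
grasp_force: 63.2
```

{"api": "carry_out", "payload": {"motion": [[0,0,0.17,0,0,0,-0.2],[0,0,0.35,0,0,0,-0.2],[0,0,0.53,0,0,0,-0.2],[0,0,0.71,0,0,0,-0.2],[0,0,0.89,0,0,0,-0.2]]}}

```text
clock: 15.05
position: [504.3, -119.6, 173.8]
ee_rot: [0.66, 0.306, 0.685, 0.018]
contact_force: [-0.8, -0.3, -1.7]
gripper_width: 55.4
grasp_force: 63.2
```

```bash
python3 - <<'E'
from goto import *
s=read_state();print(s["clock"],s["joints"].round(2),s["position"],s["contact_force"])
A,h=horiz(np.radians(60),1,0)
x=np.array([505.2,46.,155])+5*h;j=goto(x,A,6)
for z in (110,57.3): j,ok=ik([x[0],x[1],z],A,j);print(ok,j.round(2),FK(j)[3].round())
E
```

```text
15.05 [-0.87  0.56 -0.58 -1.81 -1.4  -1.53] [ 504.2673895  -119.64078118  173.83442615] [-0.76843536 -0.32489186 -1.72757845]
turn [0.614 0.204 0.426] mag 0.77 shift [  55.8 -145.    71.5]
True [-0.81  0.56 -0.55 -1.76 -1.4  -1.63] w [ 334. -354.  260.]
True [-0.75  0.57 -0.53 -1.71 -1.42 -1.74] w [ 363. -341.  260.]
True [-0.69  0.59 -0.5  -1.67 -1.44 -1.83] w [ 393. -326.  258.]
True [-0.63  0.61 -0.47 -1.64 -1.47 -1.92] w [ 424. -308.  252.]
True [-0.56  0.64 -0.43 -1.61 -1.51 -2.  ] w [ 456. -288.  243.]
True [-0.5   0.67 -0.4  -1.59 -1.56 -2.07] w [ 487. -265.  232.]
True [-0.5   0.78 -0.39 -1.59 -1.56 -1.97] [ 493. -269.  172.]
True [-0.5   0.91 -0.37 -1.59 -1.56 -1.86] [ 498. -272.  103.]
```

{"api": "carry_out", "payload": {"motion": [[0.123,0.041,0.085,11,-29,14,-0.2],[0.246,0.082,0.17,22,-58,28,-0.2],[0.368,0.122,0.256,33,-87,43,-0.2],[0.491,0.163,0.341,44,-116,57,-0.2],[0.614,0.204,0.426,50,-145,71.5,-0.2]]}}

```text
clock: 15.68
position: [508.5, 48.4, 148.9]
ee_rot: [0.612, 0.357, 0.611, -0.353]
contact_force: [0.1, -0.3, -1.2]
gripper_width: 54.7
grasp_force: 63.3
```

```bash
cat > look.py <<'E'
from h import *
import sys
s=read_state();print(s["clock"],s["joints"].round(2),s["position"],s["ee_rot"],s["contact_force"])
A=R.from_quat(s["ee_rot"]);t=A.as_matrix();print("toolz",t[:,2].round(3),"tool y",t[:,1].round(3))
g=s["position"]-5*t[:,2]; up=np.array([0,0,1.])
o=[]
for n in("scene","wrist"):
    d=get_image(n);im=d["color"].copy();cv2.imwrite(f"pics/raw_{n}_{sys.argv[1]}.png",im)
    for q in (g,g+[0,0,46.7],g-[0,0,33.3],np.array([505.2,46,24]),np.array([505.2,46,87])):
        u=proj(d,q)[0];cv2.drawMarker(im,tuple(int(round(x)) for x in u),(255,0,255),cv2.MARKER_CROSS,6,1)
    if n=="scene": u=proj(d,g)[0].astype(int);w=(80,60);print("crop0",u-w);im=im[max(0,u[1]-60):u[1]+60,max(0,u[0]-80):u[0]+80]
    o.append(cv2.resize(im,(400,300),interpolation=cv2.INTER_CUBIC))
cv2.imwrite(f"pics/look{sys.argv[1]}.png",np.hstack(o))
E
python3 look.py 1
```

```text
15.675 [-0.5   0.69 -0.39 -1.59 -1.56 -2.06] [508.48320677  48.37926656 148.85953944] [ 0.61197958  0.35682005  0.61130593 -0.35279668] [ 0.06320734 -0.25548069 -1.23523403]
toolz [ 0.496  0.868 -0.004] tool y [ 0.868 -0.496  0.004]
crop0 [245 164]
```

View pics/look1.png

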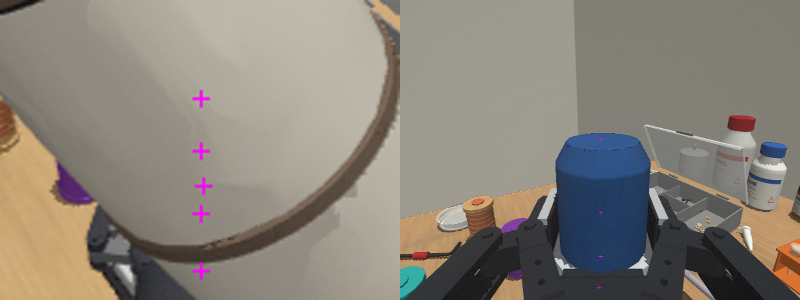

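The wrist view shows the housing upright and mouth-down, centred laterally at about (600,200), but the arm hides the scene view. I'll measure it in the top view.

```bash
python3 - <<'E'
from h import *
d=get_image("top");s=read_state();im=d["color"];h=cv2.cvtColor(im,cv2.COLOR_BGR2HSV)
g=s["position"]-5*R.from_quat(s["ee_rot"]).as_matrix()[:,2];print("g",g)
m=cv2.inRange(h,(100,120,40),(125,255,255))
c=max([c for c in cv2.findContours(m,cv2.RETR_EXTERNAL,cv2.CHAIN_APPROX_NONE)[0] if abs(c[:,0,0].mean()-338)<40 and abs(c[:,0,1].mean()-245)<40],key=cv2.contourArea)
print(cv2.boundingRect(c),cv2.minEnclosingCircle(c))
a=np.linspace(0,2*np.pi,40)
def ringpx(z,r,p): return proj(d,np.c_[p[0]+r*np.cos(a),p[1]+r*np.sin(a),np.full(40,z)])
z0=g[2]+46.7
hull=np.vstack([ringpx(z0,21,g),ringpx(z0-13,28,g),ringpx(z0-68,28,g)]).astype(np.float32)
print("expected",cv2.boundingRect(hull),cv2.minEnclosingCircle(hull))
cr=im[200:290,278:398].copy();big=cv2.resize(cr,(800,600),interpolation=cv2.INTER_CUBIC)
for z,r in((z0,21),(z0-13,28)):
    cv2.polylines(big,[((ringpx(z,r,g)-[278,200]+.5)*6.667).astype(int).reshape(-1,1,2)],True,(255,0,255),1)
cv2.imwrite("pics/t2.png",big)
E
```

```text
g [506.21860715  44.43929936 148.04678552]
(324, 226, 31, 34) ((339.0, 242.5), 16.620868682861328)
expected (324, 225, 33, 35) ((339.8829040527344, 242.7185516357422), 17.11822509765625)
```

View pics/t2.png

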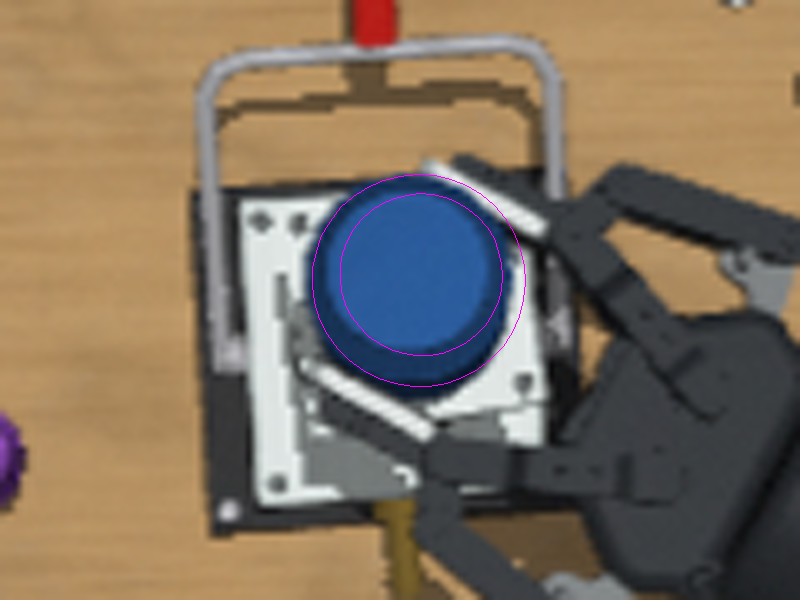

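The closed end sits about 3 mm off the predicted centre: a known 3° grasp tilt plus about 3 mm in +x. I'll correct both and lower in stages.

```bash
python3 - <<'E'
from goto import *
A,h=horiz(np.radians(60),1,np.radians(-1.5))
for z in(148,113,85,57.5): print(z);goto(np.array([502.7,44.8,z])+5*h,A,1)
E
```

```text
148
turn [-0.003  0.031  0.005] mag 0.03 shift [ 0.1 -3.2 -1.4]
True [-0.51  0.71 -0.4  -1.6  -1.59 -2.03] w [ 486. -270.  212.]
113
turn [-0.003  0.031  0.005] mag 0.03 shift [-34.9  -3.4  -1.3]
True [-0.51  0.79 -0.39 -1.6  -1.59 -1.96] w [ 491. -272.  166.]
85
turn [-0.003  0.031  0.005] mag 0.03 shift [-62.9  -3.6  -1.1]
True [-0.51  0.86 -0.38 -1.6  -1.59 -1.9 ] w [ 494. -273.  129.]
57.5
turn [-0.003  0.031  0.005] mag 0.03 shift [-90.4  -3.7  -1. ]
True [-0.51  0.93 -0.37 -1.6  -1.59 -1.85] w [ 496. -274.   94.]
```

{"api": "carry_out", "payload": {"motion": [[0,0.031,0.003,0,-3.3,-1.3,-0.2],[0,0.031,0.003,-12,-3.3,-1.3,-0.2],[0,0.031,0.003,-24,-3.4,-1.3,-0.2],[0,0.031,0.003,-35,-3.4,-1.3,-0.2],[0,0.031,0.003,-35,-3.4,-1.3,-0.2]]}}

```text
clock: 16.45
position: [505.3, 47.6, 114.8]
ee_rot: [0.603, 0.35, 0.622, -0.357]
contact_force: [-0.7, -0.4, -1.3]
gripper_width: 54.9
grasp_force: 64.2
```

{"api": "carry_out", "payload": {"motion": [[0,0,0,-10,0,0.2,-0.2],[0,0,0,-20,0,0.2,-0.2],[0,0,0,-28,0,0.3,-0.2],[0,0,0,-28,0,0.3,-0.2]]}}

```text
clock: 16.95
position: [506.0, 48.7, 87.2]
ee_rot: [0.603, 0.35, 0.622, -0.357]
contact_force: [1.1, -0.1, -1.4]
gripper_width: 55.0
grasp_force: 64.2
```

```bash
python3 - <<'E'
from goto import *
s=read_state();print(s["clock"],s["joints"].round(2),s["position"],s["contact_force"],s["wrist_torque"].round(2))
A,h=horiz(np.radians(60),1,np.radians(-1.5))
goto(np.array([502.7,44.8,57.5])+5*h,A,1)
E
```

```text
16.95 [-0.51  0.86 -0.38 -1.6  -1.59 -1.9 ] [506.04198329  48.71991719  87.15710379] [ 1.12213867 -0.06047008 -1.42029085] [-2.12  1.19  0.02]
turn [-0.001 -0.002  0.005] mag 0.01 shift [-29.5  -1.1  -0.9]
True [-0.51  0.93 -0.37 -1.6  -1.59 -1.85] w [ 496. -274.   94.]
```

{"api": "carry_out", "payload": {"motion": [[0,0,0,-8,-1,-0.9,-0.2],[0,0,0,-14,-1,-0.9,-0.2],[0,0,0,-20,-1,-0.9,-0.2],[0,0,0,-22,-1,-0.9,-0.2]]}}

```text
clock: 17.45
position: [505.2, 48.8, 65.4]
ee_rot: [0.603, 0.351, 0.622, -0.357]
contact_force: [0.7, 0.5, -2.2]
gripper_width: 54.8
grasp_force: 64.2
```

{"api": "carry_out", "payload": {"motion": [[0,0,0,-2,0,0,-0.2],[0,0,0,-4,0,0,-0.2],[0,0,0,-6,0,0,-0.2],[0,0,0,-6,0,0,-0.2]]}}

```text
clock: 17.95
position: [505.5, 49.0, 60.1]
ee_rot: [0.602, 0.351, 0.622, -0.357]
contact_force: [0.4, 1.0, -0.9]
gripper_width: 54.9
grasp_force: 64.1
```

{"api": "carry_out", "payload": {"motion": [[0,0,0,-1.5,0,0,-0.2],[0,0,0,-3,0,0,-0.2],[0,0,0,-4,0,0,-0.2],[0,0,0,-4,0,0,-0.2]]}}

```text
clock: 18.45
position: [505.8, 49.1, 57.6]
ee_rot: [0.601, 0.35, 0.623, -0.357]
contact_force: [1.6, 0.4, 6.1]
gripper_width: 54.6
grasp_force: 64.1
```

{"api": "carry_out", "payload": {"motion": [[0,0,0,0,0,0,0.7],[0,0,0,0,0,0,0.7],[0,0,0,0,0,0,0.7],[0,0,0,0,0,-20,0.7],[0,0,0,0,0,-60,0.7]]}}

```text
clock: 19.08
position: [474.6, -3.3, 54.0]
ee_rot: [0.602, 0.352, 0.621, -0.357]
contact_force: [-0.4, 0.1, 0.8]
gripper_width: 72.3
grasp_force: 0.0
```

{"api": "carry_out", "payload": {"motion": [[0,0,0,10,0,-40,0.7],[0,0,0,40,0,-60,0.7],[0,0,0,90,0,-60,0.7],[0,0,0,130,0,-60,0.7],[0,0,0,150,0,-60,0.7]]}}

```text
clock: 19.7
position: [441.8, -59.1, 204.3]
ee_rot: [0.603, 0.352, 0.622, -0.355]
contact_force: [-0.4, 0.1, 0.4]
gripper_width: 72.6
grasp_force: 0.0
```

```bash
python3 - <<'E'
from h import *
s=read_state();print(s["clock"],s["joints"].round(2),s["position"],s["contact_force"])
for n,z in(("top",104),("scene",104)):
    d=get_image(n);h=cv2.cvtColor(d["color"],cv2.COLOR_BGR2HSV);a=np.linspace(0,2*np.pi,60)
    m=cv2.inRange(h,(100,120,30),(125,255,255));u0=proj(d,[505,46,80])[0]
    cs=[c for c in cv2.findContours(m,cv2.RETR_EXTERNAL,cv2.CHAIN_APPROX_NONE)[0] if np.hypot(*(c[:,0].mean(0)-u0))<30]
    if not cs: print(n,"none");continue
    c=max(cs,key=cv2.contourArea);print(n,"blue",cv2.boundingRect(c))
    for zz in(104,):
        pts=np.vstack([proj(d,np.c_[505.2+r*np.cos(a),46+r*np.sin(a),np.full(60,z)]) for r,z in((21,104),(28,91),(28,36))]).astype(np.float32);print("expect seated",cv2.boundingRect(pts))
    # bright closed face
    v=h[...,2];mm=np.zeros_like(m);cv2.drawContours(mm,[c],-1,255,-1)
    sel=v[mm>0];t,_=cv2.threshold(sel.reshape(-1,1),0,255,cv2.THRESH_OTSU)
    f=((mm>0)&(v>t)).astype(np.uint8)*255;k=max(cv2.findContours(f,cv2.RETR_EXTERNAL,cv2.CHAIN_APPROX_NONE)[0],key=cv2.contourArea)
    E=cv2.fitEllipse(k);print("face",E,onz(d,E[0],104))
    w=cv2.inRange(h,(0,0,150),(180,60,255));print("white bbox near",)
    tabm=cv2.inRange(h,(0,150,80),(8,255,255))|cv2.inRange(h,(172,150,80),(180,255,255))
    ct=[q for q in cv2.findContours(tabm,cv2.RETR_EXTERNAL,cv2.CHAIN_APPROX_NONE)[0] if cv2.contourArea(q)>25]
    print("red",[tuple(np.round(cv2.minAreaRect(q)[0],1)) for q in ct])
E
```

```text
19.7 [-0.73  0.58 -0.37 -1.41 -1.71 -2.17] [441.79522531 -59.07107107 204.27780026] [-0.39743384  0.08828833  0.39396794]
top blue (325, 235, 27, 29)
expect seated (322, 232, 30, 32)
face ((338.19049072265625, 247.81735229492188), (20.44362449645996, 20.80164337158203), 101.84304809570312) [[502.61809278  45.04113857 104.        ]]
white bbox near
red [(np.float64(333.5), np.float64(198.0)), (np.float64(261.0), np.float64(41.0))]
scene none
```

```bash
cat > bail.py <<'E'
from goto import *
th=np.radians(2.9);yh=np.array([np.cos(th),np.sin(th),0]);xh=np.array([np.sin(th),-np.cos(th),0])
HG=np.array([505.2,46,15.])
def pose(phi,lead=np.pi/2): # tool z at angle phi-lead... start: down at phi0
    a=phi-lead; z=np.cos(a)*yh+np.sin(a)*np.array([0,0,1]); A=R.from_matrix(np.c_[np.cross(xh,z),xh,z])
    P=HG+124*(np.cos(phi)*yh+np.sin(phi)*np.array([0,0,1])); return P+5*z,A,P
E
python3 - <<'E'
from bail import *
from h import ray,get_image
d=get_image("top");e=get_image("scene")
p1,v1=ray(d,(333.5,198.0));p2,v2=ray(e,(374.0,233.1));v1,v2=v1[0],v2[0]
M=np.c_[v1,-v2];t=np.linalg.lstsq(M,p2-p1,rcond=None)[0];a,b=p1+t[0]*v1,p2+t[1]*v2
T=(a+b)/2;print("tab",a,b);r=T-HG;print("rad",np.linalg.norm(r),"elev",np.arctan2(r[2],r@yh),"side",r@xh)
phi0=np.arctan2(r[2],r@yh)
down=R.from_matrix(np.c_[np.cross(xh,[0,0,-1]),xh,[0,0,-1]])
j=goto([500,20,260],down,8)
j,ok=ik([505,46,150],down,j);print("press",ok,j.round(2))
for k in np.linspace(0,1,7):
    ph=phi0+(np.pi/2-phi0)*k;x,A,P=pose(ph,phi0+np.pi/2);j,ok=ik(x,A,j);print(ok,x.round(1),j.round(2),FK(j)[3].round())
E
```

```text
tab [608.16646946  51.1346472   66.62400693] [609.48826881  50.54459638  66.92412153]
rad 115.94225847052276 elev 0.46290940491446375 side 0.40938931758648933
turn [-0.785 -1.455  0.774] mag 1.83 shift [55.  11.3 98.5]
True [-0.7   0.43 -0.41 -1.4  -1.51 -2.38] w [ 395. -333.  359.]
True [-0.61  0.27 -0.43 -1.35 -1.29 -2.65] w [ 389. -272.  434.]
True [-0.45  0.13 -0.42 -1.21 -1.05 -3.  ] w [ 392. -188.  499.]
False [-0.36  0.08 -0.44 -1.18 -0.92 -3.1 ] w [ 385. -146.  516.]
False [-0.31  0.05 -0.46 -1.21 -0.81 -3.1 ] w [ 375. -122.  520.]
False [-0.26  0.01 -0.49 -1.26 -0.69 -3.1 ] w [364. -97. 521.]
False [-0.19 -0.02 -0.53 -1.35 -0.5  -3.1 ] w [350. -66. 520.]
False [-0.04 -0.06 -0.57 -1.53 -0.16 -3.1 ] w [335. -13. 517.]
press False [-0.    0.15 -0.58 -1.58 -0.16 -3.1 ]
False [616.   51.6  65.4] [ 0.01  0.44 -0.37 -1.58 -0.16 -3.1 ] [533.   3. 366.]
False [604.9  51.   84.9] [ 0.    0.39 -0.39 -1.59 -0.16 -3.1 ] [515.   2. 386.]
False [590.4  50.3 102. ] [ 0.    0.34 -0.42 -1.59 -0.16 -3.1 ] [494.   1. 403.]
False [573.   49.4 116.2] [-0.    0.29 -0.45 -1.59 -0.16 -3.1 ] [472.  -0. 418.]
False [553.3  48.4 126.9] [-0.19  0.25 -0.63 -2.43 -0.16 -2.12] [402. -75. 385.]
True [531.9  47.4 133.9] [-0.27  0.23 -0.71 -2.37 -0.36 -2.11] [362. -98. 371.]
True [509.7  46.2 136.8] [-0.42  0.34 -0.96 -2.58 -0.87 -1.73] [ 275. -124.  286.]
```

```bash
sed -i 's/^xh=.*//; s/;xh=np.array(\[np.sin(th),-np.cos(th),0\])/;xh=-np.array([np.sin(th),-np.cos(th),0])/' bail.py
cat >> bail.py <<'E'
phi0=.463
down=R.from_matrix(np.c_[np.cross(xh,[0,0,-1]),xh,[0,0,-1]])
E
python3 - <<'E'
from bail import *
j=goto([500,20,260],down,8)
j,ok=ik([505,46,150],down,j);print("press",ok,j.round(2))
for k in np.linspace(0,1,7):
    ph=phi0+(np.pi/2-phi0)*k;x,A,P=pose(ph,phi0+np.pi/2);j,ok=ik(x,A,j);print(ok,x.round(1),j.round(2),FK(j)[3].round())
E
```

```text
turn [ 1.645 -0.888 -1.595] mag 2.46 shift [55.  11.3 98.5]
True [-0.63  0.53 -0.26 -1.28 -1.7  -2.12] w [ 472. -343.  347.]
True [-0.51  0.48 -0.16 -1.14 -1.68 -2.06] w [ 521. -294.  408.]
True [-0.39  0.43 -0.09 -0.99 -1.64 -2.  ] w [ 555. -228.  465.]
True [-0.25  0.37 -0.05 -0.83 -1.58 -1.94] w [ 571. -149.  513.]
True [-0.11  0.32 -0.04 -0.65 -1.5  -1.89] w [568. -62. 547.]
True [ 0.05  0.26 -0.08 -0.45 -1.39 -1.86] w [545.  26. 565.]
True [ 0.21  0.21 -0.15 -0.24 -1.27 -1.85] w [502. 106. 564.]
True [ 0.37  0.16 -0.27 -0.   -1.14 -1.89] w [443. 169. 544.]
press True [ 0.41  0.28 -0.41 -0.   -0.88 -1.93]
True [616.   51.6  65.4] [ 0.35  0.55 -0.22 -0.   -0.8  -1.87] [562. 202. 349.]
True [604.9  51.   84.9] [ 0.38  0.44 -0.42  0.11 -0.54 -1.99] [481. 191. 352.]
True [590.4  50.3 102. ] [ 0.35  0.34 -0.75  0.7  -0.16 -2.54] [361. 130. 319.]
False [573.   49.4 116.2] [ 0.38  0.29 -0.7   0.32 -0.16 -2.18] [365. 144. 349.]
False [553.3  48.4 126.9] [-0.19  0.25 -0.63 -2.43 -0.16  1.03] [402. -75. 385.]
True [531.9  47.4 133.9] [-0.27  0.23 -0.71 -2.37 -0.36  1.03] [362. -98. 371.]
True [509.7  46.2 136.8] [-0.42  0.34 -0.96 -2.58 -0.87  1.41] [ 275. -124.  286.]
```

{"api": "carry_out", "payload": {"motion": [[0.12,-0.065,-0.117,15,0,0,0.7],[0.24,-0.13,-0.234,30,0,0,0],[0.36,-0.195,-0.35,45,0,0,-1],[0.48,-0.26,-0.467,55,0,0,-1],[0.6,-0.325,-0.583,55,0,0,-1]]}}

```text
clock: 20.52
position: [441.7, -59.9, 256.5]
ee_rot: [0.437, 0.724, 0.463, -0.265]
contact_force: [-0.2, 0.7, -0.7]
gripper_width: 0.5
grasp_force: 0.0
```

{"api": "carry_out", "payload": {"motion": [[0.12,-0.065,-0.117,0,0,0,-1],[0.24,-0.13,-0.234,0,0,0,-1],[0.36,-0.195,-0.35,0,0,0,-1],[0.48,-0.26,-0.467,0,0,0,-1],[0.6,-0.325,-0.583,0,0,0,-1]]}}

```text
clock: 21.15
position: [441.7, -59.5, 255.7]
ee_rot: [0.186, 0.951, 0.213, -0.123]
contact_force: [0.4, 0.4, -0.8]
gripper_width: -0.4
grasp_force: 0.0
```

```bash
python3 - <<'E'
from bail import *
s=read_state();print(s["clock"],s["joints"].round(2),s["position"],s["gripper_width"])
goto([505.2,46,150],down,5)
E
```

```text
21.15 [-0.09  0.22 -0.11 -0.45 -1.46 -1.76] [441.72468225 -59.54730585 255.65221905] -0.40351821166272694
turn [ 0.44  -0.239 -0.427] mag 0.66 shift [-58.5  76.5 130.6]
True [ 0.02  0.22 -0.17 -0.38 -1.34 -1.76] w [515.   8. 551.]
True [ 0.12  0.23 -0.22 -0.3  -1.23 -1.78] w [504.  60. 528.]
True [ 0.22  0.24 -0.28 -0.22 -1.11 -1.81] w [487. 109. 500.]
True [ 0.32  0.26 -0.34 -0.12 -0.99 -1.86] w [466. 154. 469.]
True [ 0.41  0.28 -0.41 -0.   -0.88 -1.93] w [441. 192. 434.]
```

{"api": "carry_out", "payload": {"motion": [[0.11,-0.06,-0.107,-15,19,33,-1],[0.22,-0.12,-0.214,-29,38,65,-1],[0.33,-0.18,-0.32,-44,57,98,-1],[0.44,-0.239,-0.427,-58.5,76.5,130.6,-1],[0.44,-0.239,-0.427,-58.5,76.5,130.6,-1]]}}

```text
clock: 21.78
position: [503.2, 48.4, 148.0]
ee_rot: [-0.027, 1.0, -0.001, -0.004]
contact_force: [-0.9, -0.1, -0.0]
gripper_width: -0.1
grasp_force: 0.0
```

{"api": "carry_out", "payload": {"motion": [[0,0,0,0,0,10,-1],[0,0,0,0,0,20,-1],[0,0,0,0,0,26,-1],[0,0,0,0,0,29,-1],[0,0,0,0,0,29,-1]]}}

```text
clock: 22.4
position: [505.7, 46.2, 123.3]
ee_rot: [-0.023, 1.0, 0.002, 0.001]
contact_force: [-0.4, 0.0, -0.0]
gripper_width: -0.1
grasp_force: 0.0
```

{"api": "carry_out", "payload": {"motion": [[0,0,0,0,0,3,-1],[0,0,0,0,0,5,-1],[0,0,0,0,0,6,-1],[0,0,0,0,0,6,-1]]}}

```text
clock: 22.9
position: [505.7, 46.6, 118.1]
ee_rot: [-0.024, 1.0, 0.001, 0.001]
contact_force: [-1.9, 0.3, 5.3]
gripper_width: -0.1
grasp_force: 2.5
```

Contact comes at a TCP height of 118, so the housing's top is at 104 mm: fully seated. I'll press lightly and then go to the bail tab.

{"api": "carry_out", "payload": {"motion": [[0,0,0,0,0,2,-1],[0,0,0,0,0,2,-1],[0,0,0,0,0,-40,-1],[0,0,0,0,0,-60,-0.2],[0,0,0,0,0,-60,-0.2]]}}

```text
clock: 23.52
position: [506.4, 46.8, 178.9]
ee_rot: [-0.023, 1.0, 0.002, 0.003]
contact_force: [-0.3, -0.3, -0.6]
gripper_width: 34.2
grasp_force: 0.0
```

```bash
cat >> bail.py <<'E'
def arc(k,r=127,a0=-98,a1=-60,p0=.463,p1=np.pi/2):
    up=np.array([0,0,1.]);a=np.radians(a0+(a1-a0)*k);ph=p0+(p1-p0)*k
    z=np.cos(a)*yh+np.sin(a)*up;A=R.from_matrix(np.c_[np.cross(xh,z),xh,z]);P=HG+r*(np.cos(ph)*yh+np.sin(ph)*up);return P+5*z,A
E
python3 - <<'E'
from bail import *
s=read_state();print(s["clock"],s["position"],s["contact_force"],s["gripper_width"])
x0,A0=arc(0);print(x0)
j=goto(x0+[10,0,70],A0,3)
for k in np.linspace(0,1,9):
    x,A=arc(k);j,ok=ik(x,A,j);print(ok,x.round(1),j.round(2),FK(j)[3].round(),"shift from 0",A0.inv().apply(x-x0).round(1),(A0.inv()*A).as_rotvec().round(3))
E
```

```text
23.525 [506.44552549  46.81648043 178.89189259] [-0.27982847 -0.34325806 -0.62024089] 34.22895699608337
[617.98851859  51.71361987  66.77121101]
turn [ 0.005  0.145 -0.003] mag 0.15 shift [-121.4   -1.    42.8]
True [ 0.37  0.35 -0.26 -0.02 -1.   -1.89] w [502. 198. 451.]
True [ 0.35  0.45 -0.13 -0.03 -1.08 -1.85] w [562. 202. 438.]
True [ 0.32  0.55 -0.   -0.04 -1.16 -1.82] w [620. 206. 423.]
True [618.   51.7  66.8] [ 0.33  0.61 -0.09 -0.04 -1.01 -1.82] [611. 206. 353.] shift from 0 [0. 0. 0.] [0. 0. 0.]
True [609.5  51.3  81.9] [ 0.34  0.54 -0.18 -0.02 -0.91 -1.85] [574. 203. 368.] shift from 0 [ 10.5   0.  -13.8] [-0.    -0.083 -0.   ]
True [599.   50.8  95.6] [ 0.36  0.48 -0.26  0.01 -0.81 -1.89] [535. 200. 378.] shift from 0 [ 22.8   0.  -25.9] [ 0.    -0.166  0.   ]
True [586.7  50.1 107.8] [ 0.38  0.41 -0.36  0.05 -0.7  -1.94] [491. 195. 384.] shift from 0 [ 36.7   0.  -36.3] [ 0.    -0.249  0.   ]
True [572.9  49.4 118.1] [ 0.4   0.35 -0.47  0.12 -0.58 -2.01] [444. 187. 384.] shift from 0 [ 51.9   0.  -44.5] [ 0.    -0.332  0.   ]
True [557.7  48.7 126.4] [ 0.42  0.29 -0.59  0.23 -0.44 -2.14] [391. 175. 376.] shift from 0 [ 68.    0.  -50.6] [ 0.    -0.415 -0.   ]
True [541.6  47.8 132.5] [ 0.42  0.23 -0.76  0.49 -0.27 -2.39] [328. 146. 357.] shift from 0 [ 84.9   0.  -54.4] [ 0.    -0.497  0.   ]
False [524.8  47.  136.3] [ 0.36  0.18 -0.9   0.81 -0.16 -2.66] [281. 107. 344.] shift from 0 [102.    0.  -55.8] [ 0.   -0.58  0.  ]
False [507.7  46.1 137.7] [ 0.38  0.15 -0.92  0.77 -0.16 -2.64] [265. 106. 349.] shift from 0 [119.2   0.  -54.8] [-0.    -0.663  0.   ]
```

```bash
sed -i 's/a0=-98,a1=-60/a0=-88,a1=-71/' bail.py; python3 - <<'E'
from bail import *
x0,A0=arc(0);print(x0.round(1))
j=goto(x0+[0,0,70],A0,2);j=goto(x0,A0,2)
for k in np.linspace(0,1,9):
    x,A=arc(k);j,ok=ik(x,A,j);print(ok,x.round(1),j.round(2),"shift",A0.inv().apply(x-x0).round(1),(A0.inv()*A).as_rotvec().round(3))
E
```

```text
[618.9  51.8  66.7]
turn [ 0.004 -0.029 -0.004] mag 0.03 shift [-112.3   -0.5   42.8]
True [ 0.38  0.35 -0.28  0.01 -0.92 -1.9 ] w [498. 197. 441.]
True [ 0.35  0.46 -0.18  0.01 -0.9  -1.88] w [553. 201. 419.]
turn [ 0.004 -0.029 -0.004] mag 0.03 shift [-111.9   -0.8  112.8]
True [ 0.38  0.39 -0.32  0.01 -0.84 -1.9 ] w [498. 197. 406.]
True [ 0.35  0.54 -0.25  0.01 -0.76 -1.88] w [553. 201. 349.]
True [618.9  51.8  66.7] [ 0.35  0.54 -0.25  0.01 -0.76 -1.88] shift [0. 0. 0.] [0. 0. 0.]
True [610.1  51.3  81.9] [ 0.36  0.49 -0.29  0.03 -0.72 -1.9 ] shift [  8.2  -0.  -15.4] [ 0.    -0.037  0.   ]
True [599.4  50.8  95.7] [ 0.37  0.45 -0.34  0.05 -0.68 -1.93] shift [ 18.4  -0.  -29.6] [-0.    -0.074  0.   ]
True [586.9  50.1 107.8] [ 0.38  0.4  -0.4   0.08 -0.64 -1.96] shift [ 30.5   0.  -42.2] [ 0.    -0.111  0.   ]
True [572.8  49.4 118.1] [ 0.4   0.35 -0.46  0.11 -0.59 -2.01] shift [ 44.3  -0.  -52.9] [-0.    -0.148  0.   ]
True [557.5  48.6 126.3] [ 0.41  0.31 -0.53  0.15 -0.54 -2.06] shift [ 59.3  -0.  -61.7] [ 0.    -0.185  0.   ]
True [541.2  47.8 132.3] [ 0.43  0.26 -0.6   0.21 -0.47 -2.13] shift [ 75.5  -0.  -68.3] [ 0.    -0.223 -0.   ]
True [524.2  47.  136. ] [ 0.45  0.22 -0.69  0.29 -0.4  -2.22] shift [ 92.3   0.  -72.5] [ 0.   -0.26 -0.  ]
True [506.8  46.1 137.3] [ 0.46  0.17 -0.8   0.42 -0.32 -2.36] shift [109.6   0.  -74.4] [ 0.    -0.297  0.   ]
```

{"api": "carry_out", "payload": {"motion": [[0,-0.029,0,-50,0,10,-0.2],[0,-0.029,0,-100,0,35,-0.2],[0,-0.029,0,-112,-0.6,70,-0.2],[0,-0.029,0,-112,-0.8,100,-0.2],[0,-0.029,0,-112,-0.8,112.8,-0.2]]}}

```text
clock: 24.15
position: [615.7, 50.5, 61.0]
ee_rot: [-0.023, 1.0, 0.001, 0.012]
contact_force: [-0.7, 0.4, 0.1]
gripper_width: 34.1
grasp_force: 0.0
```

{"api": "carry_out", "payload": {"motion": [[0,0,0,0,0,0,-0.2],[0,0,0,0,0,0,-0.9],[0,0,0,0,0,0,-0.9],[0,0,0,0,0,0,-0.9],[0,0,0,0,0,0,-0.9]]}}

```text
clock: 24.78
position: [618.6, 51.9, 65.7]
ee_rot: [-0.024, 1.0, 0.002, 0.017]
contact_force: [0.8, 4.1, 2.6]
gripper_width: 12.5
grasp_force: 58.7
```

{"api": "carry_out", "payload": {"motion": [[0,-0.037,0,8.2,0,-15.4,-0.9],[0,-0.074,0,18.4,0,-29.6,-0.9],[0,-0.111,0,30.5,0,-42.2,-0.9],[0,-0.148,0,44.3,0,-52.9,-0.9],[0,-0.148,0,44.3,0,-52.9,-0.9]]}}

```text
clock: 25.4
position: [571.5, 49.5, 117.1]
ee_rot: [-0.024, 0.996, 0.004, 0.09]
contact_force: [1.6, 4.5, -1.9]
gripper_width: 12.4
grasp_force: 59.8
```

```bash
python3 - <<'E'
from bail import *
s=read_state();print(s["joints"].round(2),s["position"],s["contact_force"],s["wrist_torque"])
x0,A0=arc(.5)
for k in (.625,.75,.875,1,1.03):
    x,A=arc(k);print(x.round(1),"shift",A0.inv().apply(x-x0).round(1),(A0.inv()*A).as_rotvec().round(3))
E
```

```text
[ 0.4   0.35 -0.46  0.1  -0.59 -2.  ] [571.46010601  49.4684644  117.11927881] [ 1.64213601  4.49931019 -1.89753708] [1.15681621 0.14635624 0.48595192]
[557.5  48.6 126.3] shift [ 13.6   0.  -10.9] [ 0.    -0.037 -0.   ]
[541.2  47.8 132.3] shift [ 28.6  -0.  -19.8] [ 0.    -0.074 -0.   ]
[524.2  47.  136. ] shift [ 44.7   0.  -26.5] [ 0.    -0.111 -0.   ]
[506.8  46.1 137.3] shift [ 61.5   0.  -30.9] [ 0.    -0.148 -0.   ]
[502.7  45.9 137.2] shift [ 65.6   0.  -31.6] [ 0.    -0.157 -0.   ]
```

{"api": "carry_out", "payload": {"motion": [[0,-0.037,0,13.6,0,-10.9,-0.9],[0,-0.074,0,28.6,0,-19.8,-0.9],[0,-0.111,0,44.7,0,-26.5,-0.9],[0,-0.14,0,58,0,-30,-0.9],[0,-0.148,0,61.5,0,-30.9,-0.9]]}}

```text
clock: 26.02
position: [506.2, 46.3, 136.0]
ee_rot: [-0.024, 0.986, 0.006, 0.163]
contact_force: [6.1, 3.1, -8.1]
gripper_width: 12.5
grasp_force: 58.5
```

{"api": "carry_out", "payload": {"motion": [[0,0,0,1.5,0,0,-0.9],[0,0,0,3,0,0.3,-0.9],[0,0,0,4,0,0.3,-0.9]]}}

```text
clock: 26.4
position: [504.4, 46.3, 135.8]
ee_rot: [-0.023, 0.986, 0.006, 0.165]
contact_force: [4.6, -1.0, 3.7]
gripper_width: 12.5
grasp_force: 59.9
```

{"api": "carry_out", "payload": {"motion": [[0,0,0,2,0,0,-0.9],[0,0,0,4,0,0,-0.9],[0,0,0,4,0,0,-0.9]]}}

```text
clock: 26.78
position: [501.3, 46.2, 135.7]
ee_rot: [-0.023, 0.986, 0.006, 0.166]
contact_force: [4.6, -2.7, 7.1]
gripper_width: 12.7
grasp_force: 60.3
```

{"api": "carry_out", "payload": {"motion": [[0,0,0,2,0,0,-0.9],[0,0,0,4,0,0,-0.9],[0,0,0,5,0,0,-0.9],[0,0,0,5,0,0,-0.9]]}}

```text
clock: 27.28
position: [498.7, 46.3, 135.4]
ee_rot: [-0.023, 0.986, 0.007, 0.167]
contact_force: [14.3, -8.5, 7.1]
gripper_width: 12.5
grasp_force: 59.7
```

{"api": "carry_out", "payload": {"motion": [[0,0,0,-2,0,0,-0.3],[0,0,0,-2,0,0,-0.3],[0,0,0,-2,0,0,-0.3],[0,0,0,-2,0,-40,-0.3],[0,0,0,-2,0,-90,-0.3]]}}

```text
clock: 27.9
position: [465.1, 43.3, 216.2]
ee_rot: [-0.023, 0.987, 0.004, 0.16]
contact_force: [1.3, 0.8, 0.7]
gripper_width: 29.8
grasp_force: 0.0
```

{"api": "carry_out", "payload": {"motion": [[0,0,0,20,-50,-50,-0.3],[0,0,0,40,-100,-60,-0.3],[0,0,0,60,-160,-60,-0.3],[0,0,0,80,-220,-60,-0.3],[0,0,0,80,-280,-60,-0.3]]}}

```text
clock: 28.52
position: [382.7, -240.9, 247.0]
ee_rot: [-0.023, 0.986, 0.006, 0.162]
contact_force: [1.3, 1.2, 0.6]
gripper_width: 29.6
grasp_force: 0.0
```

```bash
python3 - <<'E'
from bail import *
from h import ray,get_image,cv2,onz,proj
s=read_state();print(s["clock"],s["joints"].round(2),s["position"],s["contact_force"])
uv={}
for n in("top","scene"):
    d=get_image(n);h=cv2.cvtColor(d["color"],cv2.COLOR_BGR2HSV)
    m=cv2.inRange(h,(0,130,60),(8,255,255))|cv2.inRange(h,(172,130,60),(180,255,255))
    u0=proj(d,HG+[0,0,115])[0];print(n,"expect upright tab",u0)
    for c in cv2.findContours(m,cv2.RETR_EXTERNAL,cv2.CHAIN_APPROX_NONE)[0]:
        if cv2.contourArea(c)>8 and np.hypot(*(c[:,0].mean(0)-u0))<60: print(cv2.boundingRect(c),cv2.minAreaRect(c)); uv[n]=(d,cv2.minAreaRect(c)[0])
    b=cv2.inRange(h,(100,120,30),(125,255,255))
    for c in cv2.findContours(b,cv2.RETR_EXTERNAL,cv2.CHAIN_APPROX_NONE)[0]:
        if cv2.contourArea(c)>200 and np.hypot(*(c[:,0].mean(0)-proj(d,HG+[0,0,50])[0]))<30: print("blue",cv2.boundingRect(c),cv2.contourArea(c))
    a=np.linspace(0,2*np.pi,60)
    pts=np.vstack([proj(d,np.c_[505.2+r*np.cos(a),46+r*np.sin(a),np.full(60,z)]) for r,z in((21,104),(28,91),(28,36))]).astype(np.float32);print("expect blue",cv2.boundingRect(pts))
if len(uv)==2:
    (d,a),(e,b)=uv["top"],uv["scene"];p1,v1=ray(d,a);p2,v2=ray(e,b);t=np.linalg.lstsq(np.c_[v1[0],-v2[0]],p2-p1,rcond=None)[0]
    a,b=p1+t[0]*v1[0],p2+t[1]*v2[0];T=(a+b)/2;print(a,b);r=T-HG;print("elev deg",np.degrees(np.arctan2(r[2],r@yh)),np.linalg.norm(r))
E
```

```text
28.525 [-0.27 -0.03 -0.5  -0.15 -0.8  -1.16] [ 382.70146225 -240.91013417  246.99637117] [1.32892357 1.16335805 0.62263357]
top expect upright tab [338.23127633 245.11567548]
(336, 243, 7, 6) ((339.0, 245.5), (5.0, 6.0), 90.0)
blue (325, 248, 27, 16) 275.0
expect blue (322, 232, 30, 32)
scene expect upright tab [324.42744899 231.51649958]
(322, 222, 6, 5) ((324.7500305175781, 223.7500457763672), (6.363961219787598, 2.8284268379211426), 45.0)
expect blue (308, 232, 34, 48)
[502.50452591  45.45755175 149.41955279] [505.20340822  44.39149457 149.73958998]
elev deg 90.59546858068903 134.59059955581688
```

```bash
python3 -c "
from bench import *
print(job_done())"
```

```text
the job is handed in; nothing more can be done
None
```

The job is handed in at about 28.5 s of the 72 s: the new cartridge is on the spigot, the housing is over it with its top at 104 mm (fully down), and the bail is upright at about 90° against its stop; nothing was planned near the spent cartridge, but I didn't take a final picture of it.

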